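Strip the strain-gauge press

ROBOT

A 6-joint arm with a two-finger parallel gripper is mounted at the origin on a cart in front of the work surface, level with it; the furniture and walls round the work are solid. World frame = base frame: x ahead of the robot, y to its left, z up, the work surface at z = 0. Lengths are in m, angles in degrees, forces in N, time in s.
With the tool pointing down it reaches from about 0.325 to 0.9 m from the base axis. Payload 6.1 kg.
Tool frame: the origin (TCP) lies between the finger pads; the fingertips stand 19 mm ahead of it and the grasp point (between the pads) is the TCP (arm.tips_ahead is the distance from the TCP to the fingertips, in m); z points along the fingers, y is the line along which they close (so a half turn about z gives the same grasp; the last joint's range is limited). The gripper opens to 85 mm and grips with 20 to 120 N. Pads are 22 mm wide; open, the fingers measure 114 mm over their backs; the gripper's body (76 mm by 85 mm) begins 54 mm behind the grasp point. The pads swing forward as they close: fully open they stand 13 mm farther back than shut.
Start: joints at [-82.741, 12.628, 87.462, -0, 79.91, -7.225], TCP at [0.156, -0.605, 0.23] pointing down, gripper open.
Joint ranges: [-170.65, 170.65], [-52.31, 119.04], [5.05, 147.46], [-71.25, 251.25], [11.57, 151.72], [-153.62, 153.62]. Speed limits (degrees/s): [147.25, 147.25, 172.46, 180, 180, 180].

INTERFACE

Orientations are given as [roll, pitch, yaw] about the fixed x, y, z axes, in that order (R = Rz(yaw) Ry(pitch) Rx(roll)).
In Python, from plant import arm, camera, spotter gives the robot as it stands.
- The arm moves only by the tool carry_out, never from a script. Its argument "commands" is one flat list of numbers, 5 for each row, row after row: the opening, from -1 (shut) to 1 (fully open), then the shift along the tool's x, y, z in cm, then the turn about the tool's z in rad. In form: [gripper, dx, dy, dz, spin, gripper, dx, dy, dz, spin, ...]. A call has 1 to 12 rows; each row shifts and turns the commanded pose from where the row before left it, along the tool's axes as they then stand; what a row does not reach is not made up. A row lasts 1/8 s, in which the tool goes at most 62.5 mm and 10.7 degrees, less where a joint would pass 70% of its speed; a pose out of reach is approached as far as the arm can. A call with a gripper value outside its range is refused whole. The fingers move at their own pace and stop on an object; the grip force is fixed at half the most. Time passes only in rows, so rows that do not move let the fingers close. It gives the time, the measured TCP pose, the force, the opening and the grip force at its end, in the units of the state.
- arm.get_state(): the state, without advancing time (a new reading comes with each control period).
- camera(name): name is "side" or "top" or "wrist"; returns a dict with "frame" (420x560x3 uint8, red, green, blue), "fov_y" (degrees; the focal length in pixels is half the picture's height over the tangent of half this angle, whatever the lens; pixels are square), "cx", "cy" (the principal point, pixels), "eye" and "attitude" of the camera in the world; the wrist camera has in their place "hand_eye" (4x4, takes a point from camera to tool coordinates, whose origin is the TCP and whose axes are the flange's). Camera axes: x right, y down, z forward; pixel columns grow to the right and rows downward; lengths in m; the calibration is good to about 2 mm. The wrist camera is an equidistant fisheye: a pixel r from the principal point sees the ray r / f radians off the axis. A picture is of the moment at which its call begins: read the wrist's pose just before it. There is no depth.
- arm.close_job(): hands the job in; it is judged then, once.
Trained networks look in a picture, given as the dict that the camera call returned (one of the last four; its "shot" number tells which), for a name from the list of things; names that differ only in an ending like _2 or _b are one class to them, and where a whole thing is asked for, a point or a joint stands for the part that bears it (a point fixed in the world has none). Each returns a list of dicts, best first, with "confidence" (0 to 1); they miss things now and then, are a little off and sometimes report something else, mostly with a low value. They report only what shows in the picture. A call takes as long as a camera call. They do not tell look-alikes from the thing itself.
- spotter.boxes_of(picture, query): "pixel" ([column, row] in pixels, amid what is visible of it).
The state is a dict: "time": time; "qpos": joint angles; "qvel": joint speeds; "tau": joint torques, N m; "eef_pos": TCP position; "tcp_rot": TCP orientation; "contact_force": force on the tool from outside, world axes, zero at the start; "moment": the same for the moment, N m; "finger_gap": opening from 0.0 (shut) to 1.0 (fully open); "grasp_force": force on a finger pad.
Only numpy, scipy, OpenCV 4.12 (cv2) and the standard library are available. Lean on these libraries where they do the work, as an engineer would, in place of code of your own. Each camera call takes 0.05 s, during which the arm holds its last target. There are 200 camera calls.

TASK

The adhesive under the strain gauge has cured, so take the press apart from the top down, one thing at a time, putting each away before you lift the next: the brass weight upright in the empty cell of its wooden box, the grey pressure plate lying flat and lengthwise in the middle of the blue tray, the red pad flat in the middle of the steel drip tray for cleaning, and last the aluminium specimen, gauge side up, into the empty lane of the specimen rack. Set everything down without dropping it, and leave the two specimens that already lie in the rack undisturbed.

Things in the scene. Friction and masses are not known exactly. Their poses are not given: they have to be found in the camera images.
- weight: Brass weight, 0.5 kg, 38 mm in diameter, 62 mm high, with a narrower knob on top: grip the plain body, 12 to 40 mm above its foot. At the start it stands on the middle of the grey plate, at the top of the stack in the press. Origin: centre of its underside; z up.
- plate: Grey plate, 108 x 40 x 12 mm (own x, y, z), 0.1 to 0.21 kg. At the start it lies on the red pad, across the specimen, its two holes over upright 8 mm guide pins of the press, whose tops are 12 mm above the plate: lift it 15 mm straight up before moving sideways. Grip it across its 40 mm width at the middle. Origin: centre of its underside (34 mm above the bench at the start); z up.
- pad: Red pad, stiff silicone, 24 x 72 x 8 mm (own x, y, z), 25 g. At the start it lies lengthwise on the specimen, under the plate, ends showing. Grip it across its 24 mm width. Either side of its middle stands a guide pin of the press (top 58 mm above the bench), 26 mm from the pad: open the fingers no wider than needed, or grip nearer an end. Origin: centre of its underside (26 mm above the bench); z up.
- specimen: Bright aluminium dog-bone specimen, 20 x 150 x 4 mm (own x, y, z), 30 g, a small orange gauge on its top face. It lies under the pad, ends showing, on a 12 mm wide rail of the press (fixed base 120 x 182 mm, its top 10 mm above the bench; specimen underside 22 mm). Small pins stand beside it 62 mm from its middle. Grip it across its width at the middle. Origin: centre of its underside; z up.
- weight_cell (a point): Where the weight goes: middle of the felt floor (4 mm above the bench) of the empty 56 mm square middle cell of a fixed wooden weight box, 134 x 62 mm, walls 16 mm high. x along the row of three cells, z up. Smaller weights, 48 and 39 mm high, stand in the cells beside it, centres 49 mm to -x and 46 mm to +x: close the fingers along y to clear them.
- plate_tray: Fixed blue plastic tray, 132 x 72 mm (own x, y), rim 11 mm high, with two black rubber ribs across it whose tops are 13 mm above the bench. The plate goes on the ribs, its x along the tray's x. Origin: centre of its underside, on the bench; z up.
- drip_tray: Fixed stainless steel drip tray, 124 x 70 mm (own x, y), rim 9 mm high, with seven draining bars across it whose tops are 9.5 mm above the bench. The pad goes on the bars, in the middle. Origin: centre of its underside, on the bench; z up.
- ticket: Blank white paper ticket, 26 x 48 mm, on the floor of the fixed specimen rack (150 x 150 mm) in the middle of its empty lane, one of three, 46 mm apart. Origin 4 mm above the bench; y along the lane, z up. Specimens lie across two black bars, 48 mm either way along y, tops 16 mm above the bench; fins 8 mm high on the bars leave each lane 42 mm wide. Between the bars fingertips have room to the floor.
- copper_specimen: Copper-coloured specimen, 20 x 150 x 4 mm, loose in one lane of the rack; leave it. Origin: centre of its underside; y along its length.
- black_specimen: Black specimen, 20 x 150 x 4 mm, loose in another lane of the rack; leave it. Origin: centre of its underside; y along its length.
Mind the look-alikes: they are no part of the job. Leave any purple look-alike of the weight alone.

How it is judged:
By the outcome, as a careful person would: the job done as asked, in the order asked, and still so for the second after the job is handed in, with the robot touching nothing.
It also fails if it takes over 128 s, if anything falls off the work surface, if the arm or the gripper's body presses on something with over 40 N, if the wrist force passes 120 N, or if a joint passes its speed limit or range.

## Working session

There is one attempt and no reset: what is moved stays moved. The work goes in short steps, Python scripts to look and compute and a tool call to move; the robot and the scene stay as the last step left them, time stands still between calls to the robot, and variables do not carry over. Pictures are saved under pics/ and viewed, at most 14 in all, crops included, and the job is handed in when it is done.

Besides the shell and the picture viewer there is one more tool, called after "Emit:" as name(argument=value, ...) on one line, values as JSON. carry_out: Moves the arm, as the interface text tells. Its arguments: {"type":"object","properties":{"commands":{"type":"array","items":{"type":"number"}}},"required":["commands"]}

```bash
ls; mkdir -p pics
cat > h.py <<'E'
import numpy as np, cv2
from scipy.spatial.transform import Rotation as R
from plant import arm, camera, spotter
def cam_pose(p, st=None):
    if 'hand_eye' in p:
        T=np.eye(4); T[:3,:3]=R.from_euler('xyz',st['tcp_rot'],degrees=True).as_matrix(); T[:3,3]=st['eef_pos']
        M=T@np.array(p['hand_eye']); return M[:3,:3],M[:3,3]
    a=np.array(p['attitude'],float)
    r=a if a.shape==(3,3) else R.from_euler('xyz',a,degrees=True).as_matrix()
    return r,np.array(p['eye'])
def foc(p): return p['frame'].shape[0]/2/np.tan(np.radians(p['fov_y']/2))
def pix2w(p,uv,z,st=None):
    r,e=cam_pose(p,st); f=foc(p); d=np.array([uv[0]-p['cx'],uv[1]-p['cy']])/f
    if 'hand_eye' in p:
        t=np.hypot(*d); v=np.r_[d/max(t,1e-9)*np.sin(t),np.cos(t)]
    else: v=np.r_[d,1]
    v=r@v; return e+v*(z-e[2])/v[2]
def w2pix(p,X,st=None):
    r,e=cam_pose(p,st); f=foc(p); v=r.T@(np.array(X)-e)
    if 'hand_eye' in p:
        n=np.hypot(v[0],v[1]); t=np.arctan2(n,v[2]); d=v[:2]/max(n,1e-9)*t
    else: d=v[:2]/v[2]
    return d*f+[p['cx'],p['cy']]
def save(p,name): cv2.imwrite('pics/'+name,p['frame'][:,:,::-1])
E
python3 - <<'E'
from h import *
st=arm.get_state(); print(st)
for n in ('top','side'):
    p=camera(n); save(p,n+'0.png'); print(n,{k:v for k,v in p.items() if k!='frame'})
    for q,z in (('weight',.03),('plate',.046),('pad',.034),('specimen',.026),('plate_tray',.005),('drip_tray',.005),('ticket',.004),('copper_specimen',.02),('black_specimen',.02)):
        print(q,[(np.round(b['pixel']).tolist(),round(b['confidence'],2),pix2w(p,b['pixel'],z).round(3).tolist()) for b in spotter.boxes_of(p,q)[:3]])
E
```

```text
pics
{'time': 0.0, 'qpos': array([-8.27386693e+01,  1.26746031e+01,  8.75283445e+01, -3.32799611e-04,
        7.99101320e+01, -7.22585940e+00]), 'qvel': array([-0.04207454, -0.02937423,  0.05013334,  0.02834542,  0.09871473,
       -0.05997546]), 'tau': array([ 6.49788326e-04, -4.96895313e+01, -3.89397597e+01,  7.41322856e-05,
        1.11081800e-02,  2.39713819e-05]), 'eef_pos': array([ 0.15625756, -0.60450335,  0.22848233]), 'tcp_rot': array([-1.79887777e+02, -1.38983270e-02,  1.44872352e+01]), 'contact_force': array([ 0.08757418, -0.22456296, -0.34337812]), 'moment': array([-0.00131322, -0.02775992, -0.01417569]), 'grasp_force': 0.0, 'finger_gap': 1.0025968176549853}
top {'fov_y': 44.727520851931544, 'cx': 279.647247190038, 'cy': 215.02320786039456, 'eye': array([ 0.31044661, -0.18650026,  1.23211681]), 'attitude': array([-173.29035548,    1.49164795,  -89.93995462]), 'shot': 1}
weight [([382.0, 210.0], 0.84, [0.462, -0.396, 0.03]), ([430.0, 213.0], 0.5, [0.456, -0.509, 0.03])]
plate [([384.0, 215.0], 0.56, [0.45, -0.398, 0.046])]
pad [([375.0, 225.0], 0.53, [0.428, -0.379, 0.034]
[... 591 characters left out ...]
32]), 'attitude': array([-1.17395825e+02, -3.73407097e-02, -8.95304819e-01]), 'shot': 2}
weight [([287.0, 317.0], 0.87, [0.451, -0.53, 0.03]), ([292.0, 259.0], 0.6, [0.469, -0.341, 0.03])]
plate [([285.0, 276.0], 0.89, [0.45, -0.427, 0.046])]
pad [([275.0, 271.0], 0.5, [0.431, -0.393, 0.034])]
specimen [([304.0, 271.0], 0.54, [0.495, -0.383, 0.026])]
plate_tray [([272.0, 194.0], 0.72, [0.428, 0.064, 0.005]), ([268.0, 231.0], 0.65, [0.416, -0.171, 0.005])]
drip_tray [([273.0, 206.0], 0.72, [0.43, -0.021, 0.005])]
ticket [([277.0, 243.0], 0.58, [0.439, -0.234, 0.004])]
copper_specimen [([281.0, 232.0], 0.59, [0.449, -0.202, 0.02])]
black_specimen [([276.0, 223.0], 0.74, [0.436, -0.156, 0.02])]
```

Run:
```python
import cv2
a=cv2.imread('pics/top0.png')[150:290,120:460]; cv2.imwrite('pics/top_c.png',cv2.resize(a,(800,329),interpolation=cv2.INTER_CUBIC))
```

```text
(no output)
```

View pics/top_c.png

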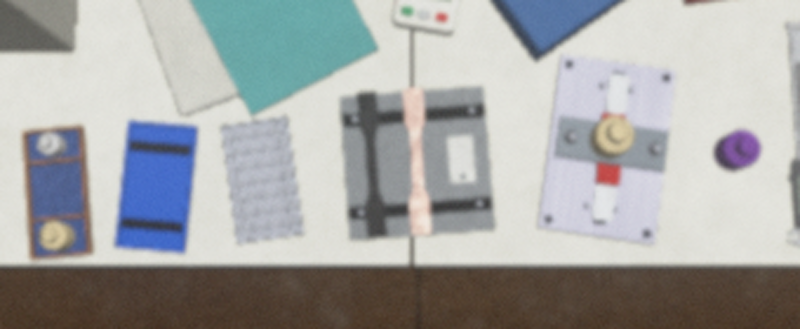

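View pics/side0.png

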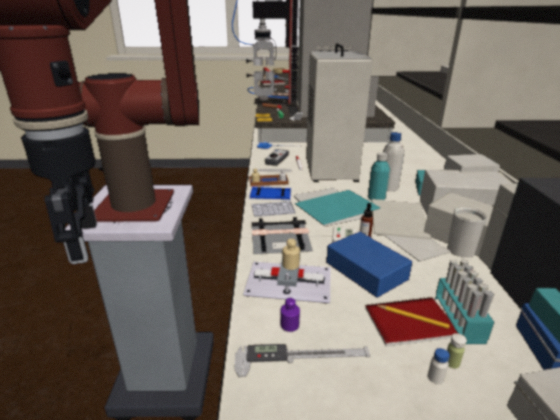

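Top crop, left to right: weight box at (57,190), blue tray (155,187), drip tray (260,180), rack (418,163) and press (607,150).
- **Rack:** black specimen at x=372, copper at x=415, and the ticket lane at (460,160).
- **Weight candidates:** brass at (613,137), which is top pixel (380,208), standing on the grey plate, and purple at (738,150) alone on the bench. The brass one fits. The purple one is the look-alike, and the side view agrees: brass at (291,255), purple at (290,316).

I'll move over the press and take a close look there to confirm.

Emit:
carry_out(commands=[1,3.8,-1.3,-0.2,0,1,3.8,-1.3,-0.2,0,1,3.8,-1.3,-0.2,0,1,3.8,-1.3,-0.2,0,1,3.8,-1.3,-0.2,-0.05,1,3.8,-1.3,-0.2,-0.05,1,3.8,-1.3,-0.2,-0.05,1,3.0,-1.3,-0.2,0,1,0,0,0,0,1,0,0,0,0])

```text
time: 2.25
eef_pos: [0.4098, -0.4222, 0.2456]
tcp_rot: [180.0, 0.0, 23.1]
contact_force: [-0.6, -1.1, 0.8]
finger_gap: 0.997
grasp_force: 0.0
```

Run:
```python
from h import *
st=arm.get_state(); p=camera('wrist'); save(p,'w1.png'); print(st['eef_pos'],st['tcp_rot'],st['finger_gap'],arm.tips_ahead, p['fov_y'],p['cx'],p['cy'],p['hand_eye'])
for q,z in (('weight',.08),('plate',.046),('pad',.034),('specimen',.026),('ticket',.004)):
    print(q,[(np.round(b['pixel']).tolist(),round(b['confidence'],2),pix2w(p,b['pixel'],z,st).round(3).tolist()) for b in spotter.boxes_of(p,q)[:3]])
```

```text
[ 0.40977541 -0.42222177  0.24559992] [1.79985076e+02 2.89244071e-02 2.30928674e+01] 0.9972728896906624 0.019 65.70646984690485 279.07592367216904 207.0886126496595 [[-2.31067071e-04 -9.55801881e-01 -2.94011413e-01  7.49469058e-02]
 [ 9.99999668e-01 -4.50557834e-04  6.78807087e-04  1.02128799e-03]
 [-7.81274236e-04 -2.94011159e-01  9.55801668e-01 -1.45195690e-01]
 [ 0.00000000e+00  0.00000000e+00  0.00000000e+00  1.00000000e+00]]
weight [([264.0, 119.0], 0.89, [0.466, -0.384, 0.08]), ([365.0, 172.0], 0.74, [0.458, -0.496, 0.08])]
plate [([284.0, 125.0], 0.57, [0.466, -0.405, 0.046])]
pad [([261.0, 141.0], 0.88, [0.44, -0.389, 0.034])]
specimen [([282.0, 97.0], 0.96, [0.495, -0.392, 0.026])]
ticket []
```

View pics/w1.png

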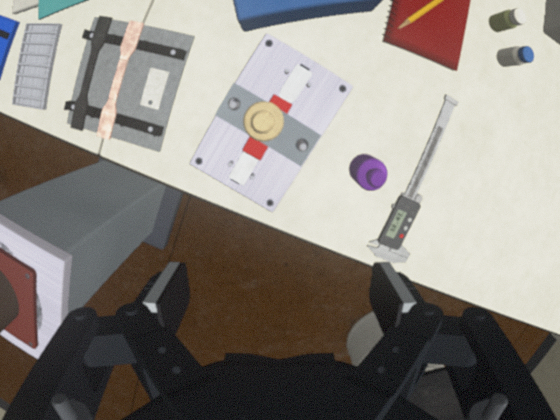

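Wrist view: the press's corner screws are at (267,40), (343,88), (270,203) and (198,160), and the guide pins at (235,103) and (303,145). The brass weight is at (264,120) on the grey plate, with the red pad and bright specimen beneath it. The purple look-alike is alone at (369,173). The brass one is confirmed.

Run:
```python
from h import *
st=arm.get_state(); p=camera('wrist')
W=lambda u,z: pix2w(p,u,z,st)
P=np.array([W(u,.012) for u in [(267,40),(343,88),(270,203),(198,160)]]); print('screws',P.round(4).tolist(),'c',P.mean(0).round(4))
for a,b in ((3,0),(2,1)): d=P[b]-P[a]; print(np.degrees(np.arctan2(d[1],d[0])),np.hypot(*d[:2]))
g=[W((235,103),.058),W((303,145),.058)]; print('pins',np.round(g,4).tolist(),'mid',np.mean(g,0).round(4)); d=g[0]-g[1]; print(np.degrees(np.arctan2(d[1],d[0])),np.hypot(*d[:2]))
print('knob',W((262,123),.108),'specimen ends',W((302,70),.026),W((236,181),.026))
# circle of weight
f=p['frame']; hsv=cv2.cvtColor(f,cv2.COLOR_RGB2HSV); m=cv2.inRange(hsv,(12,60,90),(32,255,255)); m[:,:200]=0;m[:80]=0;m[170:]=0;m[:,320:]=0
ys,xs=np.nonzero(m); print('brass',xs.min(),xs.max(),ys.min(),ys.max(),xs.mean(),ys.mean(),len(xs))
a=f[25:215,180:400]; cv2.imwrite('pics/w1c.png',cv2.resize(a[:,:,::-1],None,fx=3,fy=3,interpolation=cv2.INTER_CUBIC))
# top camera: other fixtures
p=camera('top'); cv2.imwrite('pics/topc2.png',cv2.resize(p['frame'][190:265,120:340,::-1],None,fx=3.6,fy=3.6,interpolation=cv2.INTER_CUBIC))
```

```text
screws [[0.5499, -0.3493, 0.012], [0.5331, -0.4516, 0.012], [0.3722, -0.4277, 0.012], [0.3881, -0.3274, 0.012]] c [ 0.4608 -0.389   0.012 ]
-7.710477011565816 0.1632639088232745
-8.458818248736714 0.1626834881600026
pins [[0.4688, -0.3502, 0.058], [0.4556, -0.4309, 0.058]] mid [ 0.4622 -0.3905  0.058 ]
80.7241951609746 0.08172781162382384
knob [ 0.46288521 -0.38514151  0.108     ] specimen ends [ 0.53057266 -0.39980381  0.026     ] [ 0.38527256 -0.38010793  0.026     ]
brass 244 282 102 140 263.1712846347607 120.51553316540722 1191
```

View pics/w1c.png

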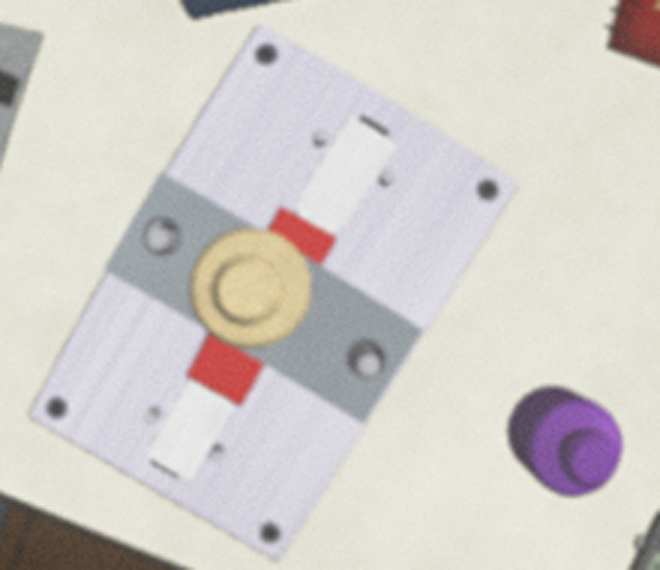

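The crop shows the brass weight's top circle at (263,121) in full-frame pixels, centred on the plate with the pins clear to either side. The purple one stands off the press. Next I align the yaw with the weight box (about +4.5°) and descend above the weight.

Emit:
carry_out(commands=[1,3.1,-0.5,0,0,1,3.1,-0.5,0,0,1,0,0,1.5,0.16,1,0,0,2,0.16,1,0,0,3,0,1,0,0,3,0,1,0,0,1.5,0,1,0,0,0,0,1,0,0,0,0])

```text
time: 3.78
eef_pos: [0.4638, -0.3892, 0.1371]
tcp_rot: [179.9, -0.1, 4.7]
contact_force: [0.2, 0.3, 0.4]
finger_gap: 1.001
grasp_force: 0.0
```

Run:
```python
from h import *
st=arm.get_state(); p=camera('wrist'); save(p,'w2.png'); print(st['eef_pos'],st['tcp_rot'])
f=p['frame']; hsv=cv2.cvtColor(f,cv2.COLOR_RGB2HSV); m=cv2.inRange(hsv,(12,60,90),(32,255,255)); m=cv2.morphologyEx(m,cv2.MORPH_OPEN,np.ones((5,5)))
n,l,s,c=cv2.connectedComponentsWithStats(m)
for i in range(1,n):
    if s[i][4]>150: print(s[i],c[i].round(1),pix2w(p,c[i],.1,st).round(4))
```

```text
[ 0.46384688 -0.38917205  0.13706271] [ 1.79900087e+02 -7.61492580e-02  4.73959355e+00]
[ 242  188   57   67 2876] [270.9 222.3] [ 0.4733 -0.3847  0.1   ]
```

View pics/w2.png

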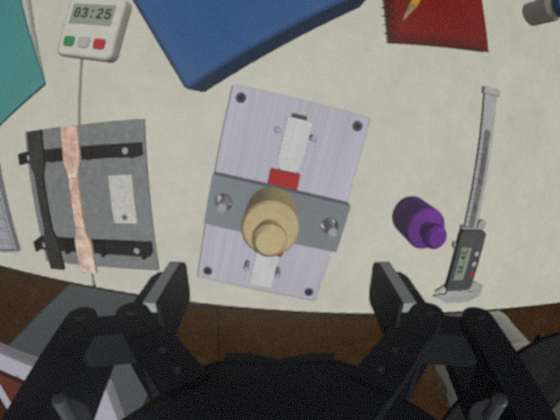

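Wrist view, closer: weight knob at (268,237), press screws at (240,97), (357,126), (308,292) and (208,270), purple at (420,222). Fingers are at columns 185 and 375. The weight sits slightly left of their middle.

Run:
```python
from h import *
st=arm.get_state(); p=camera('wrist')
W=lambda u,z: pix2w(p,u,z,st).round(4)
P=np.array([W(u,.012) for u in [(240,97),(357,126),(308,292),(208,270)]]); print(P.tolist(),P.mean(0))
for a,b in ((3,0),(2,1)): d=P[b]-P[a]; print(np.degrees(np.arctan2(d[1],d[0])),np.hypot(*d[:2]))
print('pins',W((223,201),.058),W((330,226),.058)); print('knob',W((268,237),.108),'body far edge',W((270,188),.046))
print(w2pix(p,[.4615,-.3885,.108],st),w2pix(p,[.4615,-.3885,.046],st))
r,e=cam_pose(p,st);print(e)
```

```text
[[0.5479, -0.3516, 0.012], [0.5328, -0.4507, 0.012], [0.3726, -0.4265, 0.012], [0.3884, -0.329, 0.012]] [ 0.460425 -0.38945   0.012   ]
-8.064713467289652 0.16109317179818644
-8.590219183904718 0.16201752991574714
pins [ 0.4717 -0.3491  0.058 ] [ 0.4589 -0.4289  0.058 ]
knob [ 0.467  -0.3837  0.108 ] body far edge [ 0.4811 -0.3824  0.046 ]
[275.46438697 246.33364512] [276.08194559 213.45195648]
[ 0.53876282 -0.38373686  0.28258201]
```

Emit:
carry_out(commands=[0.4,0.15,-0.46,1.5,0,0.3,0,0,1.5,0,0.3,0,0,1.4,0,0.3,0,0,1.3,0,0.2,0,0,0,0,0,0,0,0,0,-0.3,0,0,0,0,-1,0,0,0,0,-1,0,0,0,0,-1,0,0,0,0])

```text
time: 5.12
eef_pos: [0.4647, -0.3841, 0.0794]
tcp_rot: [179.9, -0.1, 4.7]
contact_force: [-0.2, -0.9, 5.0]
finger_gap: 0.426
grasp_force: 60.5
```

Emit:
carry_out(commands=[-1,0,0,-1.5,0,-1,0,0,-3,0,-1,0,0,-4,0,-1,0,-1.5,-1.5,0,-1,-0.1,-3.5,0,0,-1,-0.1,-5,0,0,-1,-0.1,-5,0,0,-1,-0.1,-5,0,0,-1,-0.1,-5,0,0,-1,-0.1,-5,0,0,-1,-0.1,-5,0,0,-1,-0.1,-5,0,0])

```text
time: 6.62
eef_pos: [0.4221, 0.0159, 0.1784]
tcp_rot: [-180.0, 0.0, 4.7]
contact_force: [0.7, -0.4, -4.2]
finger_gap: 0.423
grasp_force: 61.1
```

Emit:
carry_out(commands=[-1,-0.1,-5,0,0,-1,-0.1,-5,0,0,-1,0,-4,0,0,-1,0,-2,0,0,-1,0,0,0,0,-1,0,0,0,0])

```text
time: 7.38
eef_pos: [0.4076, 0.173, 0.1783]
tcp_rot: [180.0, 0.1, 4.7]
contact_force: [0.4, -0.6, -5.4]
finger_gap: 0.428
grasp_force: 61.4
```

Run:
```python
from h import *
st=arm.get_state(); p=camera('wrist'); save(p,'w3.png'); print(st['eef_pos'],st['tcp_rot'],st['finger_gap'],st['grasp_force'])
for q,z in (('weight',.05),('weight_cell',.004),('plate_tray',.011),('drip_tray',.0095)):
    print(q,[(np.round(b['pixel']).tolist(),round(b['confidence'],2),pix2w(p,b['pixel'],z,st).round(3).tolist()) for b in spotter.boxes_of(p,q)[:4]])
```

```text
[0.40762908 0.17298534 0.17832764] [1.79964035e+02 5.59733454e-02 4.74880975e+00] 0.42767113860489664 61.36878848075867
weight [([278.0, 261.0], 0.94, [0.346, 0.168, 0.05])]
weight_cell [([461.0, 183.0], 0.25, [0.43, -0.031, 0.004])]
plate_tray [([373.0, 178.0], 0.75, [0.425, 0.078, 0.011])]
drip_tray [([462.0, 183.0], 0.7, [0.43, -0.03, 0.01])]
```

View pics/w3.png

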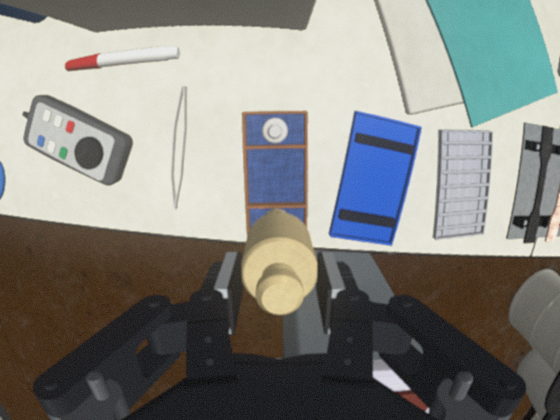

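Wrist view with the weight held: box outer top corners at (243,113) and (308,112). The empty cell spans rows 148–206 and columns 246–306. Blue tray corners are (357,112), (421,127), (392,243), (331,234), and drip tray corners (440,130), (492,130), (489,238), (435,238).

Run:
```python
from h import *
st=arm.get_state(); p=camera('wrist')
W=lambda u,z: pix2w(p,u,z,st).round(4)
def quad(pts,z):
    P=np.array([W(u,z) for u in pts]); print('c',P.mean(0).round(4)); 
    for i in range(4): d=P[(i+1)%4]-P[i]; print('   ',np.degrees(np.arctan2(d[1],d[0])).round(1),np.hypot(*d[:2]).round(4))
print('box outer top',W((243,113),.016),W((308,112),.016),'cell'); quad([(246,148),(306,148),(306,206),(249,207)],.016)
print('blue');quad([(357,112),(421,127),(392,243),(331,234)],.011)
print('ribs',W((387,143),.013),W((366,217),.013))
print('drip');quad([(440,130),(492,130),(489,238),(435,238)],.009)
cv2.imwrite('pics/w3c.png',cv2.resize(p['frame'][100:250,230:500,::-1],None,fx=2.9,fy=2.9,interpolation=cv2.INTER_CUBIC))
```

```text
box outer top [0.4782 0.2113 0.016 ] [0.484  0.1507 0.016 ] cell
c [0.4184 0.1748 0.016 ]
    -85.4 0.057
    -174.2 0.0576
    95.7 0.0566
    6.2 0.0586
blue
c [0.4231 0.0733 0.011 ]
    -94.4 0.0698
    175.2 0.1279
    85.0 0.0702
    -4.9 0.1273
ribs [0.4629 0.0689 0.013 ] [0.3847 0.0795 0.013 ]
drip
c [ 0.4283 -0.0378  0.009 ]
    -80.4 0.0705
    -166.7 0.1315
    92.6 0.0805
    9.1 0.1214
```

View pics/w3c.png

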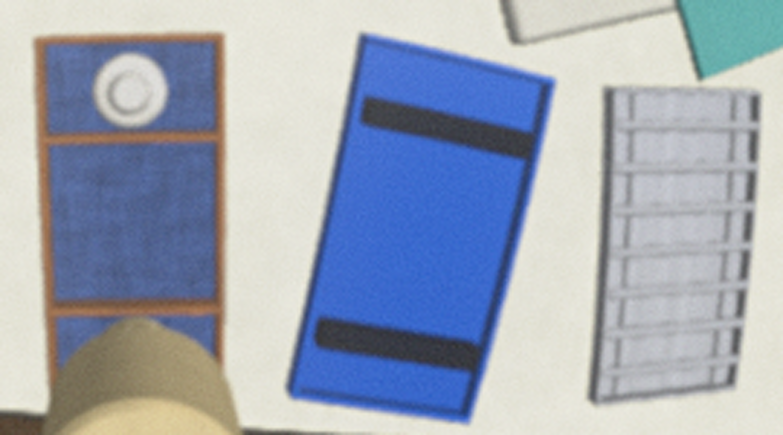

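The crop shows the cell walls cleanly: cell centre about (0.418, 0.175) at yaw about 5°. I shift over it, lower partway and check.

Emit:
carry_out(commands=[-1,1.05,-0.1,0,0,-1,0,0,3,0,-1,0,0,4,0,-1,0,0,3,0,-1,0,0,1.5,0,-1,0,0,0,0,-1,0,0,0,0])

```text
time: 8.55
eef_pos: [0.4198, 0.1758, 0.0649]
tcp_rot: [-180.0, -0.1, 4.7]
contact_force: [0.7, -0.2, -4.8]
finger_gap: 0.427
grasp_force: 61.3
```

Run:
```python
from h import *
st=arm.get_state(); p=camera('wrist'); save(p,'w4.png'); print(st['eef_pos'],st['tcp_rot'],st['finger_gap'],st['contact_force'])
for q,z in (('weight',.08),):
    print(q,[(np.round(b['pixel']).tolist(),round(b['confidence'],2)) for b in spotter.boxes_of(p,q)[:4]])
t=st['eef_pos']; print('tcp axis knob px',w2pix(p,t+[0,0,.028],st))
cv2.imwrite('pics/w4c.png',cv2.resize(p['frame'][80:400,130:430,::-1],None,fx=1.8,fy=1.8,interpolation=cv2.INTER_CUBIC))
```

```text
[0.41979697 0.17575074 0.06494294] [-1.79980081e+02 -1.35633590e-01  4.74216771e+00] 0.42690836858731085 [ 0.66451496 -0.22223919 -4.75725133]
weight [([277.0, 259.0], 0.86)]
tcp axis knob px [276.54255836 295.65996033]
```

View pics/w4c.png

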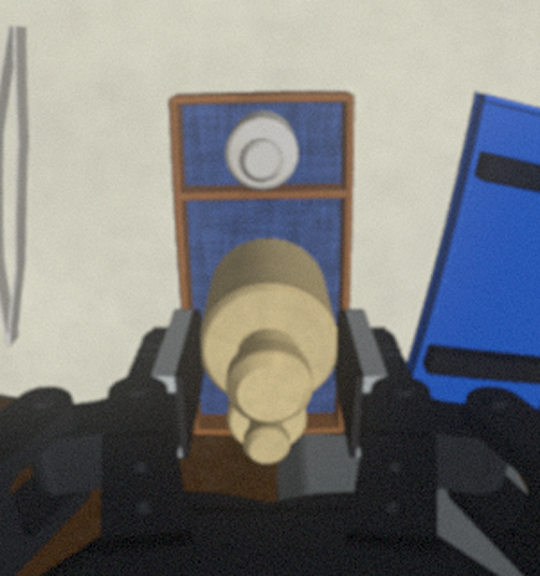

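The crop shows the weight's foot centred between the cell's side walls, with the far cross wall clear ahead. I lower the rest slowly.

Emit:
carry_out(commands=[-1,-0.1,0,1.2,0,-1,0,0,0.8,0,-1,0,0,0.3,0,-1,0,0,0.15,0,-1,0,0,0.1,0,-1,0,0,0.1,0,-1,0,0,0,0])

```text
time: 9.52
eef_pos: [0.4178, 0.1755, 0.0375]
tcp_rot: [-180.0, -0.0, 4.7]
contact_force: [-0.2, 0.2, -2.1]
finger_gap: 0.424
grasp_force: 61.8
```

Emit:
carry_out(commands=[-1,0,0,0.06,0,-1,0,0,0.04,0,-0.1,0,0,0,0,0.0,0,0,0,0,0.15,0,0,0,0,0.15,0,0,0,0])

```text
time: 10.28
eef_pos: [0.4175, 0.1753, 0.0361]
tcp_rot: [180.0, -0.0, 4.7]
contact_force: [-0.1, 0.4, 0.2]
finger_gap: 0.571
grasp_force: 0.0
```

Emit:
carry_out(commands=[0.15,0,0,-1.5,0,0.15,0,0,-3,0,0.3,0,0,-5,0,0.3,0,0,-5,0,0.3,0,2,0,0,0.3,0,5,0,0,0.3,0,5.5,0,0])

```text
time: 11.15
eef_pos: [0.4281, 0.0499, 0.1826]
tcp_rot: [180.0, -0.1, 4.9]
contact_force: [0.7, 0.3, 0.4]
finger_gap: 0.651
grasp_force: 0.0
```

Run:
```python
from h import *
st=arm.get_state(); p=camera('wrist'); save(p,'w5.png'); print(st['eef_pos'],st['tcp_rot'],st['finger_gap'],st['contact_force'])
cv2.imwrite('pics/w5c.png',cv2.resize(p['frame'][60:300,100:500,::-1],None,fx=2,fy=2,interpolation=cv2.INTER_CUBIC))
```

```text
[0.42807093 0.04994728 0.1825896 ] [ 1.79983627e+02 -1.30425911e-01  4.86352788e+00] 0.6507814554292296 [0.73122102 0.29679653 0.35042483]
```

View pics/w5c.png

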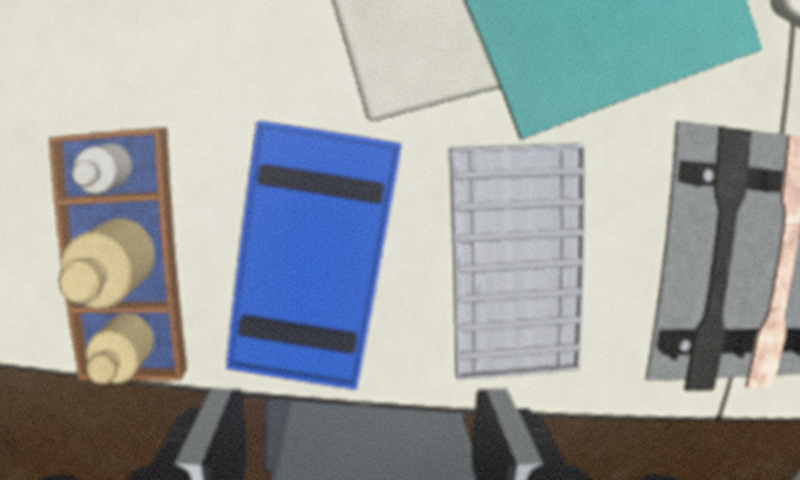

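The crop shows the weight standing upright in the middle cell (105,262). Blue tray corners are (258,122), (401,145), (357,388), (228,370) and drip tray corners (449,148), (582,143), (578,367), (457,378).

Emit:
carry_out(commands=[0.3,0,5.5,0,0,0.3,0,5.5,0,0,0.3,0,5.5,0,0,0.3,0,5.5,0,0,0.3,0,5.5,0,0,0.3,0,4,0,0,0.2,0,0,0,0,0.2,0,0,0,0])

```text
time: 12.2
eef_pos: [0.4537, -0.2626, 0.1814]
tcp_rot: [-180.0, 0.0, 4.7]
contact_force: [0.3, 0.1, 0.4]
finger_gap: 0.598
grasp_force: 0.0
```

Run:
```python
from h import *
st0={'eef_pos':np.array([0.42807093,0.04994728,0.1825896]),'tcp_rot':[179.984,-.13,4.8635]}
st=arm.get_state(); p=camera('wrist'); save(p,'w6.png'); print(st['eef_pos'],st['tcp_rot'])
W=lambda u,z: pix2w(p,np.array(u)/2+[100,60],z,st0)
def quad(pts,z):
    P=np.array([W(u,z) for u in pts]); print('c',P.mean(0).round(4)); 
    for i in range(4): d=P[(i+1)%4]-P[i]; print('   ',np.degrees(np.arctan2(d[1],d[0])).round(1),np.hypot(*d[:2]).round(4))
quad([(258,122),(401,145),(357,388),(228,370)],.011)
quad([(449,148),(582,143),(578,367),(457,378)],.009)
print(W((320,184),.013),W((298,334),.013))
for q,z in (('plate',.046),('pad',.034),('specimen',.026),('ticket',.004),('copper_specimen',.02),('black_specimen',.02)):
    print(q,[(np.round(b['pixel']).tolist(),round(b['confidence'],2),pix2w(p,b['pixel'],z,st).round(4).tolist()) for b in spotter.boxes_of(p,q)[:2]])
cv2.imwrite('pics/w6c.png',cv2.resize(p['frame'][80:300,20:420,::-1],None,fx=2,fy=2,interpolation=cv2.INTER_CUBIC))
```

```text
[ 0.45370052 -0.26261794  0.18142287] [-1.79970181e+02  1.84467560e-03  4.71868955e+00]
c [0.4214 0.0728 0.011 ]
    -94.8 0.0704
    175.4 0.13
    86.6 0.0701
    -4.5 0.1318
c [ 0.4293 -0.0349  0.009 ]
    -81.0 0.069
    -171.1 0.1227
    99.1 0.0688
    9.0 0.1227
[0.46143476 0.07013833 0.013     ] [0.38306678 0.07613825 0.013     ]
plate [([406.0, 196.0], 0.63, [0.4638, -0.383, 0.046])]
pad [([404.0, 216.0], 0.87, [0.4399, -0.3907, 0.034])]
specimen [([411.0, 156.0], 0.84, [0.4993, -0.3901, 0.026])]
ticket [([259.0, 184.0], 0.55, [0.4526, -0.2431, 0.004])]
copper_specimen [([209.0, 177.0], 0.87, [0.4596, -0.195, 0.02])]
black_specimen [([166.0, 182.0], 0.7, [0.4519, -0.1497, 0.02])]
```

View pics/w6c.png

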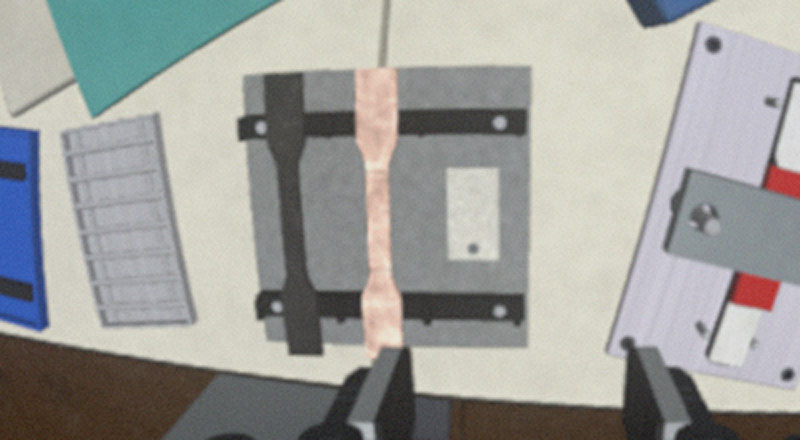

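The crop shows the rack: black specimen on the left, copper in the middle, and the ticket in the empty right lane with corners (447,168), (499,167), (498,261), (447,260). Bar screws are at (261,127), (500,122), (277,306) and (500,311). The copper neck is narrow, about 12 mm.

Run:
```python
from h import *
st=arm.get_state(); p=camera('wrist')
W=lambda u,z: pix2w(p,np.array(u)/2+[20,80],z,st)
def quad(pts,z):
    P=np.array([W(u,z) for u in pts]); print('c',P.mean(0).round(4)); 
    for i in range(4): d=P[(i+1)%4]-P[i]; print('   ',np.degrees(np.arctan2(d[1],d[0])).round(1),np.hypot(*d[:2]).round(4))
print('ticket');quad([(447,168),(499,167),(498,261),(447,260)],.004)
print('screws');quad([(261,127),(500,122),(500,311),(277,306)],.016)
print('rack');quad([(245,75),(531,67),(527,346),(268,340)],.004)
print('copper ends', W((376,70),.02),W((383,352),.02))
print('pin',W((704,217),.058))
```

```text
ticket
c [ 0.4494 -0.2407  0.004 ]
    -84.5 0.0262
    -176.2 0.0494
    93.6 0.0267
    3.2 0.0486
screws
c [ 0.4464 -0.1948  0.016 ]
    -85.7 0.1205
    -175.6 0.0965
    94.1 0.1205
    4.3 0.096
rack
c [ 0.4469 -0.1955  0.004 ]
    -85.8 0.1481
    -175.8 0.1482
    94.4 0.1484
    4.1 0.1488
copper ends [ 0.52032435 -0.19074754  0.02      ] [ 0.37537515 -0.19851507  0.02      ]
pin [ 0.47058689 -0.34368555  0.058     ]
```

Emit:
carry_out(commands=[0.2,-0.1,4.3,0,0,0.2,-0.1,4.2,0,0,0.2,-0.1,4.2,0,0,0.2,0,0,0,-0.168,0.2,0,0,0,-0.168,0.2,0,0,0,-0.168,0.2,0,0,0,-0.168,0.2,0,0,0,-0.168,0.2,0,0,0.5,-0.168,0.2,0,0,1,-0.168,0.2,0,0,1.5,-0.168,0.2,0,0,1,0])

```text
time: 14.1
eef_pos: [0.4612, -0.3895, 0.1403]
tcp_rot: [-180.0, -0.0, 81.7]
contact_force: [-0.0, -0.6, -0.0]
finger_gap: 0.601
grasp_force: 0.0
```

Run:
```python
from h import *
st=arm.get_state(); p=camera('wrist'); save(p,'w7.png'); print(st['eef_pos'],st['tcp_rot'])
for q,z in (('plate',.046),('pad',.034),('specimen',.026)):
    print(q,[(np.round(b['pixel']).tolist(),round(b['confidence'],2),pix2w(p,b['pixel'],z,st).round(4).tolist()) for b in spotter.boxes_of(p,q)[:2]])
u=w2pix(p,[.461,-.3895,.046],st); print(u)
d=np.array([.0415*np.cos(np.radians(81.8)),.0415*np.sin(np.radians(81.8)),0]); print([w2pix(p,np.array([.461,-.3895,.058])+s*d,st).round(1) for s in (1,-1)])
cv2.imwrite('pics/w7c.png',cv2.resize(p['frame'][60:360,120:440,::-1],None,fx=1.9,fy=1.9,interpolation=cv2.INTER_CUBIC))
```

```text
[ 0.46117923 -0.38948909  0.14026626] [-1.79959477e+02 -3.39421193e-02  8.16804056e+01]
plate [([276.0, 196.0], 0.75, [0.4604, -0.3802, 0.046]), ([321.0, 200.0], 0.35, [0.4947, -0.3882, 0.046])]
pad [([247.0, 201.0], 0.62, [0.4364, -0.3838, 0.034])]
specimen [([321.0, 200.0], 0.85, [0.4959, -0.3946, 0.026])]
[278.22594897 207.54876718]
[array([278. , 156.3]), array([278.4, 262.9])]
```

View pics/w7c.png

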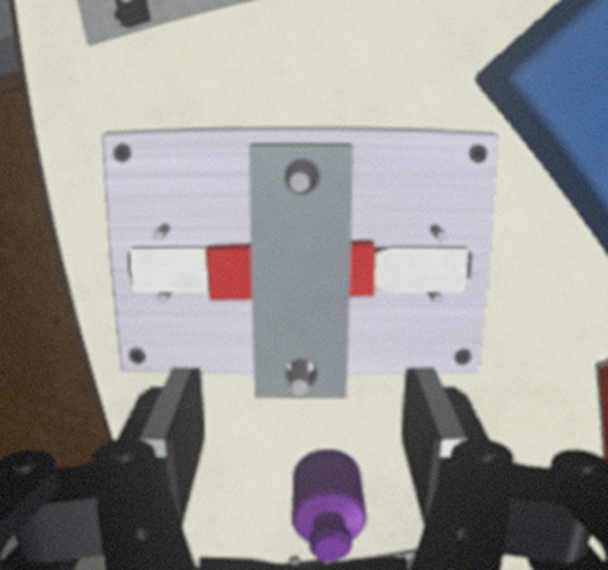

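The crop shows the plate centred at column 300 between the fingers (200 and 405), with pins at (299,181) and (299,386), matching the prediction. The pad spans columns 207–375, about 4 mm toward the robot. I descend and grip the plate.

Emit:
carry_out(commands=[0.2,0,0,2.5,0,0.2,0,0,2.5,0,0.2,0,0,2,0,0.2,0,0,1,0,0.2,0,0,0.4,0,0.2,0,0,0.2,0,0.2,0,0,0,0])

```text
time: 15.18
eef_pos: [0.4617, -0.3903, 0.0558]
tcp_rot: [179.9, 0.0, 81.7]
contact_force: [0.0, 0.9, 0.6]
finger_gap: 0.601
grasp_force: 0.0
```

Emit:
carry_out(commands=[0.1,0,0,0.1,0,0.0,0,0,0,0,-0.1,0,0,0,0,-1,0,0,0,0,-1,0,0,0,0,-1,0,0,0,0,-1,0,0,0,0])

```text
time: 16.05
eef_pos: [0.4613, -0.39, 0.0541]
tcp_rot: [-180.0, 0.0, 81.8]
contact_force: [0.8, -0.3, 0.5]
finger_gap: 0.0
grasp_force: 0.0
```

Run:
```python
from h import *
st=arm.get_state(); p=camera('wrist'); s=camera('side'); print(st['eef_pos'],st['finger_gap'],arm.tips_ahead)
a=cv2.resize(p['frame'][100:340,140:420,::-1],(466,400)); b=cv2.resize(s['frame'][220:320,230:340,::-1],(440,400)); cv2.imwrite('pics/c8.png',cv2.resize(np.hstack([a,b]),None,fx=.88,fy=.88))
```

```text
[ 0.46131975 -0.38995928  0.05409681] 0.00010876531689738707 0.019
```

View pics/c8.png

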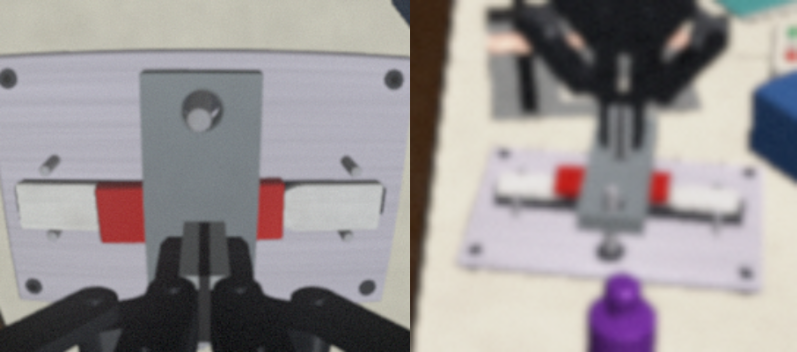

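The fingers closed just above the plate, which is undisturbed at (200,180) in the crop. The tips reach less far than nominal. I reopen and feel downward in small steps.

Emit:
carry_out(commands=[0.2,0,0,-0.2,0,0.2,0,0,0,0,0.2,0,0,0,0,0.2,0,0,0,0,0.2,0,0,0.4,0,0.2,0,0,0.3,0,0.2,0,0,0.2,0,0.2,0,0,0.2,0,0.2,0,0,0,0])

```text
time: 17.27
eef_pos: [0.4612, -0.3899, 0.0448]
tcp_rot: [-180.0, -0.0, 81.7]
contact_force: [-0.2, -0.9, 1.0]
finger_gap: 0.599
grasp_force: 0.0
```

Emit:
carry_out(commands=[0.2,0,0,0.15,0,0.2,0,0,0.15,0,0.2,0,0,0,0])

```text
time: 17.65
eef_pos: [0.4612, -0.3899, 0.0419]
tcp_rot: [-180.0, -0.0, 81.7]
contact_force: [-0.1, -0.3, 0.1]
finger_gap: 0.597
grasp_force: 0.0
```

Emit:
carry_out(commands=[0.0,0,0,0,0,-0.1,0,0,0,0,-0.2,0,0,0,0,-0.2,0,0,0,0])

```text
time: 18.15
eef_pos: [0.4624, -0.391, 0.0435]
tcp_rot: [179.9, 0.1, 81.8]
contact_force: [1.8, -1.5, 6.9]
finger_gap: 0.402
grasp_force: 3.4
```

Emit:
carry_out(commands=[0.0,0,0,-0.4,0,0.2,0,0,0,0,0.2,0,0,0,0,0.2,0,0,0,0,0.2,0,0,0.5,0,0.2,0,0,0.2,0,0.2,0,0,0.2,0,0.2,0,0,0.1,0,0.2,0,0,0,0])

```text
time: 19.27
eef_pos: [0.4613, -0.3899, 0.036]
tcp_rot: [-180.0, -0.0, 81.7]
contact_force: [0.5, 0.3, -0.7]
finger_gap: 0.596
grasp_force: 0.0
```

Run:
```python
from h import *
st=arm.get_state(); p=camera('wrist'); s=camera('side'); print(st['eef_pos'],st['finger_gap'],st['contact_force'])
a=cv2.resize(p['frame'][100:340,140:420,::-1],(466,400)); b=cv2.resize(s['frame'][200:320,215:355,::-1],(466,400),interpolation=cv2.INTER_CUBIC); cv2.imwrite('pics/c9.png',cv2.resize(np.hstack([a,b]),None,fx=.85,fy=.85))
```

```text
[ 0.46130567 -0.38993015  0.03601671] 0.5964875176146319 [ 0.5129229   0.31735253 -0.70434243]
```

View pics/c9.png

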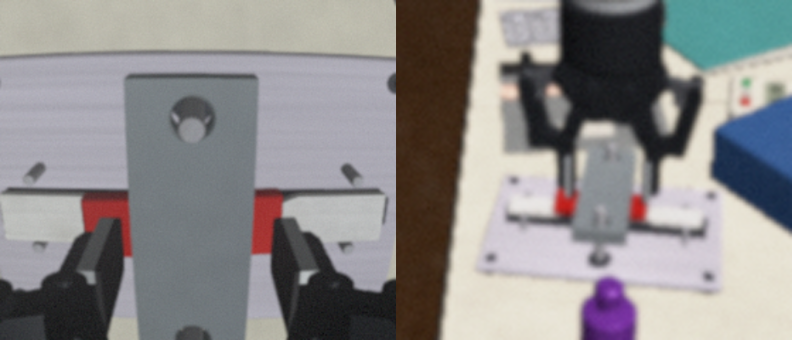

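Both views show the fingers straddling the plate on either side above the red pad, with the plate still on its pins. I close on it now.

Emit:
carry_out(commands=[0.0,0,0,0,0,-0.1,0,0,0,0,-1,0,0,0,0,-1,0,0,0,0,-1,0,0,0,0])

```text
time: 20.0
eef_pos: [0.4616, -0.3903, 0.0367]
tcp_rot: [180.0, 0.0, 81.8]
contact_force: [-1.8, 0.0, 6.2]
finger_gap: 0.444
grasp_force: 60.7
```

Emit:
carry_out(commands=[-1,0,0,-0.4,0,-1,0,0,-0.6,0,-1,0,0,-0.8,0,-1,0,0,-1,0,-1,0,0,-2,0,-1,0,0,-3,0,-1,0,0,-3,0,-1,0,0,-2,0,-1,0,0,0,0])

```text
time: 21.12
eef_pos: [0.4624, -0.3911, 0.1668]
tcp_rot: [179.8, 0.2, 81.7]
contact_force: [-0.4, 0.1, -2.0]
finger_gap: 0.443
grasp_force: 60.4
```

Run:
```python
from h import *
st=arm.get_state(); p=camera('wrist'); save(p,'w10.png')
print(st['contact_force'])
for q,z in (('plate',.17),('pad',.034),('specimen',.026)):
    print(q,[(np.round(b['pixel']).tolist(),round(b['confidence'],2),pix2w(p,b['pixel'],z,st).round(4).tolist()) for b in spotter.boxes_of(p,q)[:2]])
p=camera('top')
for q,z in (('plate',.17),('pad',.034),('specimen',.026)):
    print(q,[(np.round(b['pixel']).tolist(),round(b['confidence'],2),pix2w(p,b['pixel'],z).round(4).tolist()) for b in spotter.boxes_of(p,q)[:2]])
```

```text
[-0.35495882  0.05474645 -2.03750114]
plate [([278.0, 247.0], 0.84, [0.4639, -0.3809, 0.17])]
pad [([280.0, 181.0], 0.56, [0.4656, -0.3799, 0.034])]
specimen [([226.0, 192.0], 0.9, [0.4156, -0.3844, 0.026])]
plate [([375.0, 204.0], 0.74, [0.4586, -0.3579, 0.17]), ([276.0, 218.0], 0.41, [0.4298, -0.1515, 0.17])]
pad [([376.0, 222.0], 0.52, [0.4356, -0.3823, 0.034])]
specimen []
```

Emit:
carry_out(commands=[-1,2.5,-0.6,0,0,-1,4.2,-1,0,0,-1,4.3,-1,0,0,-1,4.3,-1,0,0,-1,4.3,-1,0,0,-1,4.3,-1,0,0,-1,4.3,-1,0,0,-1,4.3,-1,0,0,-1,4.3,-1,0,0,-1,4.3,-1,0,0,-1,2.5,-0.7,0,0,-1,1.7,-0.4,0,0])

```text
time: 23.02
eef_pos: [0.42, 0.0751, 0.1639]
tcp_rot: [-180.0, -0.0, 81.8]
contact_force: [0.5, -0.7, -2.4]
finger_gap: 0.442
grasp_force: 60.5
```

Emit:
carry_out(commands=[-1,0,0,0,0.1,-1,0,0,0,0.16,-1,0,0,0,0.16,-1,0,0,0,0.16,-1,0,0,0,0.16,-1,0,0,0,0.16,-1,0,0,0,0.16,-1,0,0,0,0.16,-1,0,0,0,0.16,-1,0,0,0,0.12,-1,0,0,0,0,-1,0,0,0,0])

```text
time: 24.52
eef_pos: [0.4204, 0.0737, 0.164]
tcp_rot: [180.0, 0.0, -4.1]
contact_force: [0.2, -0.1, -1.2]
finger_gap: 0.445
grasp_force: 60.5
```

Run:
```python
from h import *
st=arm.get_state(); p=camera('wrist'); save(p,'w11.png'); f=p['frame']
hsv=cv2.cvtColor(f,cv2.COLOR_RGB2HSV)
m=cv2.inRange(hsv,(105,130,90),(125,255,255)); m=cv2.morphologyEx(m,cv2.MORPH_OPEN,np.ones((5,5)))
n,l,s,c=cv2.connectedComponentsWithStats(m)
for i in range(1,n):
    if s[i][4]>400: print('blue',s[i],c[i].round(0))
print(st['eef_pos'],st['tcp_rot'],st['finger_gap'])
print('tray corners px',[w2pix(p,[.4215+a*np.cos(t)-b*np.sin(t),.073+a*np.sin(t)+b*np.cos(t),.011],st).round(0).tolist() for t in [np.radians(-4.6)] for a,b in ((.066,.036),(.066,-.036),(-.066,-.036),(-.066,.036))])
m=cv2.inRange(hsv,(85,10,70),(110,70,190)); m=cv2.morphologyEx(m,cv2.MORPH_OPEN,np.ones((5,5)))
n,l,s,c=cv2.connectedComponentsWithStats(m)
for i in range(1,n):
    if s[i][4]>1500:
        cnt=cv2.findContours((l==i).astype(np.uint8),cv2.RETR_EXTERNAL,cv2.CHAIN_APPROX_NONE)[0][0]
        print('grey',s[i],c[i].round(0),cv2.approxPolyDP(cnt,5,True)[:,0].tolist())
t=np.radians(st['tcp_rot'][2]); z=st['eef_pos'][2]+.0093
print('plate top corners expected',[w2pix(p,[st['eef_pos'][0]+a*np.cos(t)-b*np.sin(t),st['eef_pos'][1]+a*np.sin(t)+b*np.cos(t),z],st).round(0).tolist() for a,b in ((.054,.02),(.054,-.02),(-.054,-.02),(-.054,.02))])
```

```text
blue [ 241  120   76   26 1685] [279. 131.]
blue [266 168  27  22 476] [279. 179.]
[0.42036762 0.07372078 0.16398951] [ 1.79999912e+02  1.04492710e-02 -4.06087669e+00] 0.4453253645560849
tray corners px [[240.0, 119.0], [319.0, 120.0], [313.0, 253.0], [242.0, 253.0]]
grey [  233   151    93   206 16242] [279. 252.] [[233, 155], [242, 345], [248, 348], [243, 353], [316, 353], [325, 155]]
plate top corners expected [[230.0, 161.0], [324.0, 161.0], [313.0, 357.0], [242.0, 357.0]]
```

Emit:
carry_out(commands=[-1,-0.2,0,2,0.008,-1,0,0,4,0,-1,0,0,4,0,-1,0,0,2.5,0,-1,0,0,1.2,0,-1,0,0,0.5,0,-1,0,0,0.2,0,-1,0,0,0,0])

```text
time: 25.58
eef_pos: [0.4192, 0.0739, 0.0209]
tcp_rot: [-180.0, -0.1, -4.6]
contact_force: [0.8, 0.5, -2.5]
finger_gap: 0.446
grasp_force: 60.4
```

Emit:
carry_out(commands=[-1,-0.05,0,0.2,0,-1,0,0,0.15,0,-1,0,0,0.1,0,-1,0,0,0,0])

```text
time: 26.08
eef_pos: [0.418, 0.0739, 0.0157]
tcp_rot: [-180.0, 0.0, -4.7]
contact_force: [-0.6, 0.3, -1.2]
finger_gap: 0.444
grasp_force: 60.5
```

Emit:
carry_out(commands=[-1,0,0,0.07,0,-1,0,0,0.05,0,-1,0,0,0,0])

```text
time: 26.45
eef_pos: [0.418, 0.0739, 0.0156]
tcp_rot: [180.0, 0.0, -4.6]
contact_force: [-7.2, -0.1, 14.8]
finger_gap: 0.443
grasp_force: 62.2
```

Emit:
carry_out(commands=[-1,0,0,-0.06,0,-0.08,0,0,0,0,0.05,0,0,0,0,0.2,0,0,0,0,0.2,0,0,0,0])

```text
time: 27.08
eef_pos: [0.4179, 0.0739, 0.0149]
tcp_rot: [180.0, 0.0, -4.7]
contact_force: [-0.1, -0.2, 0.5]
finger_gap: 0.602
grasp_force: 0.0
```

Emit:
carry_out(commands=[0.2,0,0,-1,0,0.2,0,0,-3,0,0.2,0,0,-5,0,0.2,0,0,-5,0,0.2,0,0,0,0,0.2,0,0,0,0])

```text
time: 27.82
eef_pos: [0.4178, 0.0739, 0.1552]
tcp_rot: [-180.0, -0.0, -4.7]
contact_force: [-0.0, 0.8, 0.4]
finger_gap: 0.603
grasp_force: 0.0
```

```bash
cat >> h.py <<'E'
def polys(p,lo,hi,amin,eps=5):
    m=cv2.inRange(cv2.cvtColor(p['frame'],cv2.COLOR_RGB2HSV),lo,hi); m=cv2.morphologyEx(m,cv2.MORPH_OPEN,np.ones((3,3)))
    out=[]
    for c in cv2.findContours(m,cv2.RETR_EXTERNAL,cv2.CHAIN_APPROX_NONE)[0]:
        if cv2.contourArea(c)>amin: out.append((cv2.contourArea(c),cv2.approxPolyDP(c,eps,True)[:,0]))
    return out
def wpoly(p,c,z,st): return np.array([pix2w(p,u,z,st) for u in c]).round(4)[:,:2]
E
python3 - <<'E'
from h import *
st=arm.get_state(); p=camera('wrist'); save(p,'w12.png'); print(st['eef_pos'],st['tcp_rot'],st['contact_force'])
for a,c in polys(p,(85,10,70),(110,70,190),1500): 
    w=wpoly(p,c,.025,st); r=cv2.minAreaRect((w*1e4).astype(np.float32)); print('grey',a,c.tolist(),w.tolist(),r)
for a,c in polys(p,(105,130,90),(125,255,255),300): print('blue',a,c.tolist(),wpoly(p,c,.011,st).tolist())
E
```

```text
[0.41784071 0.07391832 0.15517058] [-1.79997229e+02 -3.27311691e-02 -4.65108638e+00] [-0.04613826  0.8058383   0.41670228]
grey 2305.5 [[301, 264], [294, 270], [300, 276], [293, 276], [295, 297], [305, 297], [312, 283], [319, 287], [311, 303], [310, 295], [299, 303], [301, 312], [318, 304], [308, 319], [316, 323], [310, 330], [299, 321], [293, 327], [286, 315], [281, 334], [291, 330], [294, 346], [310, 343], [308, 352], [317, 346], [326, 352], [327, 345], [331, 351], [328, 338], [341, 339], [341, 332], [330, 335], [333, 325], [339, 329], [330, 296], [320, 299], [323, 279], [315, 284], [304, 278], [308, 269], [314, 274], [313, 266], [318, 277], [330, 275], [325, 267]] [[0.3508, 0.0574], [0.3449, 0.0645], [0.3378, 0.0591], [0.3384, 0.0658], [0.314, 0.0654], [0.313, 0.0554], [0.3288, 0.0478], [0.3234, 0.0411], [0.3051, 0.0497], [0.3149, 0.0503], [0.3063, 0.0618], [0.2948, 0.0603], [0.3031, 0.0426], [0.2849, 0.0535], [0.2786, 0.0453], [0.2697, 0.0519], [0.2833, 0.063], [0.2758, 0.0697], [0.2924, 0.0759], [0.2672, 0.083], [0.2718, 0.072], [0.2483, 0.0702], [0.251, 0.0525], [0.2374, 0.0551
[... 591 characters left out ...]
, [0.4722, 0.049]] ((4209.00048828125, 726.0000610351562), (379.0624694824219, 1076.6019287109375), 84.90735626220703)
blue 3730.5 [[240, 118], [243, 253], [259, 253], [256, 236], [245, 233], [246, 224], [256, 222], [254, 152], [242, 148], [256, 130], [302, 130], [313, 142], [303, 161], [302, 222], [311, 232], [302, 236], [299, 251], [312, 253], [316, 118]] [[0.4892, 0.1016], [0.3602, 0.1131], [0.3591, 0.0974], [0.3773, 0.0984], [0.3812, 0.1086], [0.3902, 0.1066], [0.3915, 0.0969], [0.4576, 0.0921], [0.4622, 0.1025], [0.4772, 0.0884], [0.4739, 0.0479], [0.4624, 0.0388], [0.4459, 0.0489], [0.3879, 0.0535], [0.377, 0.0454], [0.3736, 0.0543], [0.358, 0.0581], [0.3547, 0.0455], [0.4837, 0.0347]]
```

Plate lies in the tray, centre within about 1.5 mm and aligned. Next is the pad.

Emit:
carry_out(commands=[0.1,0.4,2.5,0,0,0.0,0.8,4.8,0,0,0.0,0.8,4.8,0,0,0.0,0.8,4.8,0,0,0.0,0.8,4.8,0,0,0.0,0.8,4.8,0,0,0.0,0.8,4.8,0,0,0.0,0.8,4.8,0,0,0.0,0.8,4.8,0,0,0,0.8,4.8,0,0,0,0,0,0,0.06,0,0,0,0,0])

```text
time: 29.38
eef_pos: [0.4555, -0.3872, 0.1525]
tcp_rot: [-179.8, 0.2, -8.1]
contact_force: [0.1, 0.2, -0.2]
finger_gap: 0.502
grasp_force: 0.0
```

Run:
```python
from h import *
st=arm.get_state(); p=camera('wrist'); save(p,'w13.png'); print(st['eef_pos'],st['tcp_rot'],st['contact_force'],st['finger_gap'])
for lo,hi in (((0,130,90),(8,255,255)),((172,130,90),(180,255,255))):
  for a,c in polys(p,lo,hi,100,3): 
    w=wpoly(p,c,.034,st); r=cv2.minAreaRect((w*1e4).astype(np.float32)); print('red',a,c.tolist(),w.tolist(),r)
W=lambda u,z: pix2w(p,u,z,st).round(4)
for q,z in (('pad',.034),('specimen',.026)):
    print(q,[(np.round(b['pixel']).tolist(),round(b['confidence'],2),pix2w(p,b['pixel'],z,st).round(4).tolist()) for b in spotter.boxes_of(p,q)[:2]])
for t,P in (('pins',[[.461+s*.0415*np.cos(np.radians(81.8)),-.3895+s*.0415*np.sin(np.radians(81.8)),.058] for s in (1,-1)]),): print(t,[w2pix(p,x,st).round(0).tolist() for x in P])
g=cv2.cvtColor(p['frame'],cv2.COLOR_RGB2HSV); m=((g[:,:,1]<30)&(g[:,:,2]>225)).astype(np.uint8)
```

```text
[ 0.45549639 -0.38724695  0.15252733] [-179.83746144    0.18568872   -8.11935552] [ 0.12833388  0.17652944 -0.20403228] 0.5021651516432717
red 179.0 [[353, 0], [359, 6], [388, 5], [393, 1]] [[0.616, -0.4718], [0.6103, -0.4759], [0.6107, -0.5015], [0.6145, -0.5068]] ((6124.93017578125, -4891.81884765625), (350.3212890625, 55.19219207763672), 87.54597473144531)
pad [([279.0, 195.0], 0.89, [0.4602, -0.3883, 0.034]), ([137.0, 216.0], 0.16, [0.4595, -0.2574, 0.034])]
specimen []
pins [[226.0, 202.0], [334.0, 202.0]]
```

Run:
```python
from h import *
st=arm.get_state(); p=camera('wrist'); f=p['frame'].astype(int); print(f[195,279],f[150,279],f[115,279])
m=((f[:,:,0]>f[:,:,1]+60)&(f[:,:,0]>f[:,:,2]+50)).astype(np.uint8); m=cv2.morphologyEx(m,cv2.MORPH_OPEN,np.ones((3,3)))
for c in cv2.findContours(m,cv2.RETR_EXTERNAL,cv2.CHAIN_APPROX_NONE)[0]:
    if cv2.contourArea(c)<400: continue
    q=cv2.approxPolyDP(c,4,True)[:,0]; w=wpoly(p,q,.034,st); print(q.tolist(),w.tolist(),cv2.minAreaRect((wpoly(p,c[:,0],.034,st)*1e4).astype(np.float32)))
# bright specimen along column profile, rows
print(f[60:330:4,279].mean(1).astype(int).tolist())
```

```text
[170  61  60] [197 196 196] [194 196 199]
[[267, 158], [269, 237], [293, 237], [293, 159]] [[0.4932, -0.3829], [0.424, -0.3742], [0.421, -0.3951], [0.4894, -0.4039]] ((4567.98046875, -3888.76611328125), (226.27980041503906, 709.4415283203125), 83.39006042480469)
[196, 189, 193, 199, 195, 191, 193, 178, 181, 180, 181, 85, 201, 197, 197, 201, 200, 200, 202, 203, 200, 195, 200, 197, 185, 101, 97, 97, 100, 97, 97, 96, 96, 98, 94, 96, 101, 95, 99, 91, 98, 97, 99, 99, 94, 193, 202, 201, 199, 201, 198, 202, 202, 176, 172, 194, 192, 191, 194, 88, 61, 56, 54, 52, 51, 47, 44, 46]
```

Emit:
carry_out(commands=[-0.6,0,0.1,3,-0.015,-0.6,0,0,3,0,-0.6,0,0,2.5,0,-0.6,0,0,1.2,0,-0.6,0,0,0.5,0,-0.6,0,0,0.2,0,-0.6,0,0,0,0])

```text
time: 30.45
eef_pos: [0.457, -0.3892, 0.0519]
tcp_rot: [179.9, -0.1, -7.2]
contact_force: [0.5, -0.1, -0.3]
finger_gap: 0.198
grasp_force: 0.0
```

Emit:
carry_out(commands=[-0.6,0,0,0.1,0,-0.6,0,0,0.1,0,-0.6,0,0,0.1,0,-0.6,0,0,0,0])

```text
time: 30.95
eef_pos: [0.4564, -0.3887, 0.0479]
tcp_rot: [-180.0, 0.0, -7.2]
contact_force: [-0.1, 0.4, -0.0]
finger_gap: 0.199
grasp_force: 0.0
```

Emit:
carry_out(commands=[-0.6,0,0,0.15,0,-0.6,0,0,0.15,0,-0.6,0,0,0.1,0,-0.6,0,0,0,0])

```text
time: 31.45
eef_pos: [0.4564, -0.3886, 0.0438]
tcp_rot: [-180.0, 0.0, -7.2]
contact_force: [0.2, 0.0, -0.0]
finger_gap: 0.2
grasp_force: 0.0
```

Emit:
carry_out(commands=[-0.6,0,0,0.1,0,-0.6,0,0,0.1,0,-0.6,0,0,0,0])

```text
time: 31.82
eef_pos: [0.4564, -0.3887, 0.0419]
tcp_rot: [-180.0, 0.0, -7.2]
contact_force: [-0.2, 0.4, -0.7]
finger_gap: 0.198
grasp_force: 0.0
```

Emit:
carry_out(commands=[-0.6,0,0,0.1,0,-0.6,0,0,0.1,0,-0.6,0,0,0,0])

```text
time: 32.2
eef_pos: [0.4564, -0.3887, 0.0399]
tcp_rot: [-180.0, 0.0, -7.2]
contact_force: [-0.8, -0.0, -0.7]
finger_gap: 0.197
grasp_force: 0.0
```

Emit:
carry_out(commands=[-0.6,0,0,0.1,0,-0.6,0,0,0.1,0,-0.6,0,0,0,0])

```text
time: 32.58
eef_pos: [0.4564, -0.3887, 0.0379]
tcp_rot: [-180.0, 0.0, -7.2]
contact_force: [1.1, 0.4, 0.2]
finger_gap: 0.2
grasp_force: 0.0
```

Emit:
carry_out(commands=[-0.6,0,0,0.1,0,-0.6,0,0,0.05,0,-0.6,0,0,0,0])

```text
time: 32.95
eef_pos: [0.4564, -0.3887, 0.0364]
tcp_rot: [-180.0, 0.0, -7.2]
contact_force: [-0.3, -0.7, -0.0]
finger_gap: 0.201
grasp_force: 0.0
```

Emit:
carry_out(commands=[-0.6,0,0,0.1,0,-0.6,0,0,0.05,0,-0.6,0,0,0,0])

```text
time: 33.33
eef_pos: [0.4564, -0.3887, 0.0349]
tcp_rot: [-180.0, 0.0, -7.2]
contact_force: [-0.6, 0.0, -0.3]
finger_gap: 0.198
grasp_force: 0.0
```

Emit:
carry_out(commands=[-0.6,0,0,0.1,0,-0.6,0,0,0.05,0,-0.6,0,0,0,0])

```text
time: 33.7
eef_pos: [0.4565, -0.3887, 0.0334]
tcp_rot: [-180.0, 0.0, -7.2]
contact_force: [-0.8, -0.3, -0.4]
finger_gap: 0.201
grasp_force: 0.0
```

Emit:
carry_out(commands=[-0.6,0,0,0.1,0,-0.6,0,0,0.05,0,-0.6,0,0,0,0])

```text
time: 34.08
eef_pos: [0.4566, -0.3889, 0.0326]
tcp_rot: [180.0, -0.0, -7.2]
contact_force: [-1.0, 1.7, 5.5]
finger_gap: 0.202
grasp_force: 2.7
```

Emit:
carry_out(commands=[-0.6,0,0,0.1,0,-0.6,0,0,0.05,0,-0.6,0,0,0,0])

```text
time: 34.45
eef_pos: [0.4566, -0.3889, 0.0325]
tcp_rot: [180.0, 0.0, -7.2]
contact_force: [-5.2, 4.8, 14.5]
finger_gap: 0.2
grasp_force: 7.7
```

Emit:
carry_out(commands=[-0.6,0,0,-0.7,0,-0.24,0,0,0,0,-0.24,0,0,0,0,-0.24,0,0,0,0,-0.24,0,0,0.4,0,-0.24,0,0,0.4,0,-0.24,0,0,0.35,0,-0.24,0,0,0,0])

```text
time: 35.45
eef_pos: [0.4562, -0.3884, 0.0254]
tcp_rot: [-180.0, 0.0, -7.2]
contact_force: [0.6, -0.3, 0.3]
finger_gap: 0.384
grasp_force: 0.0
```

Emit:
carry_out(commands=[-0.35,0,0,-0.05,0,-0.45,0,0,0,0,-1,0,0,0,0,-1,0,0,0,0,-1,0,0,0,0])

```text
time: 36.08
eef_pos: [0.4568, -0.389, 0.027]
tcp_rot: [180.0, -0.0, -7.2]
contact_force: [-0.7, 0.5, 4.7]
finger_gap: 0.253
grasp_force: 59.3
```

Emit:
carry_out(commands=[-1,0,0,-0.3,0,-1,0,0,-0.5,0,-1,0,0,-1,0,-1,0,0,-3,0,-1,0,0,-4,0,-1,0,0,-3,0,-1,0,0,-1,0,-1,0,0,0,0])

```text
time: 37.08
eef_pos: [0.4567, -0.3889, 0.155]
tcp_rot: [180.0, -0.1, -7.2]
contact_force: [-0.4, -0.4, 0.2]
finger_gap: 0.253
grasp_force: 58.8
```

```bash
cat >> h.py <<'E'
def red(p,st,z):
    f=p['frame'].astype(int); m=((f[:,:,0]>f[:,:,1]+60)&(f[:,:,0]>f[:,:,2]+50)).astype(np.uint8); m=cv2.morphologyEx(m,cv2.MORPH_OPEN,np.ones((3,3)))
    for c in cv2.findContours(m,cv2.RETR_EXTERNAL,cv2.CHAIN_APPROX_NONE)[0]:
        if cv2.contourArea(c)<400: continue
        q=cv2.approxPolyDP(c,4,True)[:,0]; print('red',q.tolist(),wpoly(p,q,z,st).tolist())
E
python3 - <<'E'
from h import *
st=arm.get_state(); p=camera('wrist'); save(p,'w14.png'); print(st['eef_pos'],st['tcp_rot'],st['finger_gap'])
red(p,st,st['eef_pos'][2]+.007)
for q,z in (('specimen',.026),): print(q,[(np.round(b['pixel']).tolist(),round(b['confidence'],2),pix2w(p,b['pixel'],z,st).round(4).tolist()) for b in spotter.boxes_of(p,q)[:2]])
f=p['frame'].astype(int)
for x in (.50,.48,.41,.40): 
    c=w2pix(p,[x,-.389-(x-.461)*.14,.026],st); i=int(round(c[1])); print(x,c.round(0),f[i,255:305,:].mean(1).astype(int).tolist())
E
```

```text
[ 0.45666789 -0.38893406  0.15496963] [ 1.79956270e+02 -5.04147353e-02 -7.23000606e+00] 0.2527362966656156
red [[256, 200], [257, 329], [299, 331], [305, 203]] [[0.4938, -0.3844], [0.4235, -0.3739], [0.4193, -0.3959], [0.4897, -0.4057]]
specimen [([280.0, 145.0], 0.87, [0.5022, -0.3966, 0.026])]
0.5 [278. 148.] [188, 186, 184, 188, 189, 186, 182, 185, 185, 184, 192, 182, 175, 178, 190, 204, 198, 200, 200, 204, 200, 201, 202, 198, 201, 196, 198, 201, 199, 201, 199, 197, 199, 194, 194, 192, 187, 184, 182, 185, 187, 188, 187, 187, 184, 179, 180, 186, 183, 183]
0.48 [277. 171.] [182, 185, 186, 186, 191, 186, 184, 184, 185, 187, 187, 187, 188, 184, 188, 177, 145, 130, 160, 196, 202, 202, 205, 205, 201, 202, 202, 204, 204, 200, 185, 180, 177, 182, 184, 180, 188, 187, 186, 189, 188, 189, 188, 189, 184, 180, 179, 183, 182, 184]
0.41 [277. 247.] [87, 84, 88, 89, 87, 95, 84, 86, 85, 85, 86, 85, 85, 88, 91, 87, 88, 87, 87, 82, 85, 88, 83, 86, 88, 82, 84, 89, 85, 89, 83, 85, 80, 84, 89, 89, 88, 93, 86, 89, 89, 89, 86, 87, 91, 85, 89, 82, 87, 121]
0.4 [276. 257.] [55, 72, 85, 93, 89, 86, 87, 87, 90, 89, 89, 88, 90, 86, 85, 83, 90, 82, 87, 89, 86, 81, 86, 86, 83, 88, 85, 83, 86, 86, 83, 84, 81, 90, 87, 89, 86, 87, 83, 87, 90, 85, 83, 81, 87, 86, 80, 72, 50, 47]
```

Emit:
carry_out(commands=[-1,-0.5,-2.4,0,0,-1,-0.9,-4.4,0,0,-1,-0.9,-4.4,0,0,-1,-0.9,-4.4,0,0,-1,-0.9,-4.4,0,0,-1,-0.9,-4.4,0,0,-1,-0.9,-4.4,0,0,-1,-0.8,-4.1,0,0,-1,-0.4,-2,0,-0.1,-1,0,0,0,-0.15,-1,0,0,0,-0.04,-1,0,0,0,0])

```text
time: 38.67
eef_pos: [0.429, -0.0333, 0.1531]
tcp_rot: [-179.9, 0.1, 9.4]
contact_force: [-0.1, 0.4, -0.5]
finger_gap: 0.253
grasp_force: 58.9
```

Run:
```python
from h import *
st=arm.get_state(); p=camera('wrist'); save(p,'w15.png'); print(st['eef_pos'],st['tcp_rot'],st['finger_gap'])
red(p,st,st['eef_pos'][2]+.007)
t=np.radians(9); print([w2pix(p,[.4293+a*np.cos(t)-b*np.sin(t),-.0349+a*np.sin(t)+b*np.cos(t),.009],st).round(0).tolist() for a,b in ((.062,.035),(.062,-.035),(-.062,-.035),(-.062,.035))])
cv2.imwrite('pics/w15c.png',cv2.resize(p['frame'][90:360,190:370,::-1],None,fx=2.2,fy=2.2,interpolation=cv2.INTER_CUBIC))
```

```text
[ 0.42903324 -0.03326365  0.15310715] [-1.79937701e+02  1.39585165e-01  9.36589812e+00] 0.25293712592440587
red [[256, 200], [258, 330], [300, 331], [305, 203]] [[0.4631, -0.0184], [0.392, -0.0291], [0.3949, -0.0513], [0.4653, -0.0401]]
[[241.0, 125.0], [320.0, 125.0], [315.0, 254.0], [244.0, 253.0]]
```

View pics/w15c.png

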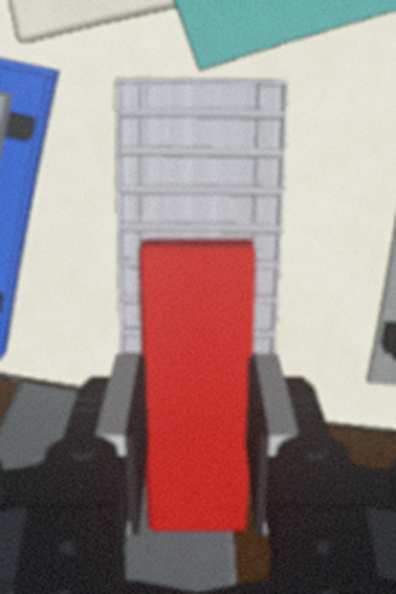

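The crop shows the red pad held lengthwise over the drip tray. The tray's far corners are at (115,80) and (285,82), matching the prediction, and the pad is centred sideways at column 198. I lower it.

Emit:
carry_out(commands=[-1,0,0,2,0,-1,0,0,4,0,-1,0,0,4,0,-1,0,0,2.3,0,-1,0,0,1,0,-1,0,0,0.5,0,-1,0,0,0.1,0,-1,0,0,0,0])

```text
time: 39.72
eef_pos: [0.4308, -0.0338, 0.0163]
tcp_rot: [180.0, -0.1, 9.4]
contact_force: [0.0, 0.3, -0.8]
finger_gap: 0.252
grasp_force: 58.9
```

Emit:
carry_out(commands=[-1,0,0,0.1,0,-1,0,0,0.08,0,-1,0,0,0,0])

```text
time: 40.1
eef_pos: [0.43, -0.0336, 0.0137]
tcp_rot: [-180.0, -0.0, 9.4]
contact_force: [-0.3, -0.1, 0.9]
finger_gap: 0.25
grasp_force: 58.9
```

Emit:
carry_out(commands=[-1,0,0,0.08,0,-1,0,0,0.06,0,-1,0,0,0,0])

```text
time: 40.48
eef_pos: [0.4299, -0.0336, 0.0122]
tcp_rot: [-180.0, 0.0, 9.4]
contact_force: [-0.4, 0.1, -0.2]
finger_gap: 0.254
grasp_force: 58.9
```

Emit:
carry_out(commands=[-1,0,0,0.06,0,-1,0,0,0,0])

```text
time: 40.72
eef_pos: [0.4299, -0.0335, 0.0116]
tcp_rot: [-180.0, 0.0, 9.4]
contact_force: [0.1, 0.6, 0.4]
finger_gap: 0.253
grasp_force: 58.9
```

Emit:
carry_out(commands=[-1,0,0,0.06,0,-1,0,0,0,0])

```text
time: 40.98
eef_pos: [0.43, -0.0336, 0.0111]
tcp_rot: [-180.0, 0.0, 9.4]
contact_force: [0.1, -0.4, -1.1]
finger_gap: 0.251
grasp_force: 58.9
```

Emit:
carry_out(commands=[-1,0,0,0.05,0,-1,0,0,0,0])

```text
time: 41.22
eef_pos: [0.4299, -0.0336, 0.0106]
tcp_rot: [-180.0, 0.0, 9.4]
contact_force: [0.7, -1.2, -0.1]
finger_gap: 0.257
grasp_force: 58.9
```

Emit:
carry_out(commands=[-1,0,0,0.06,0,-1,0,0,0,0])

```text
time: 41.48
eef_pos: [0.43, -0.0336, 0.0104]
tcp_rot: [-180.0, 0.0, 9.4]
contact_force: [-2.3, 0.0, 5.8]
finger_gap: 0.255
grasp_force: 59.6
```

Emit:
carry_out(commands=[-1,0,0,0.06,0,-1,0,0,0,0])

```text
time: 41.72
eef_pos: [0.4301, -0.0336, 0.0103]
tcp_rot: [-180.0, 0.0, 9.4]
contact_force: [-5.0, 1.6, 13.2]
finger_gap: 0.252
grasp_force: 60.3
```

Contact made. I back off the preload, release, and lift.

Emit:
carry_out(commands=[-1,0,0,-0.09,0,-0.48,0,0,0,0,-0.35,0,0,0,0,-0.2,0,0,0,0,-0.2,0,0,0,0,-0.2,0,0,-0.5,0,-0.2,0,0,-2,0,-0.2,0,0,-5,0,-0.2,0,0,-5,0,-0.2,0,0,-2,0,-0.2,0,0,0,0,-0.2,0,0,0,0])

```text
time: 43.22
eef_pos: [0.4292, -0.0334, 0.1542]
tcp_rot: [-180.0, 0.1, 9.4]
contact_force: [-0.5, 0.7, -0.4]
finger_gap: 0.401
grasp_force: 0.0
```

Run:
```python
from h import *
st=arm.get_state(); p=camera('wrist'); save(p,'w16.png'); print(st['eef_pos'],st['tcp_rot'],st['finger_gap'],st['contact_force'])
red(p,st,.0175)
```

```text
[ 0.4292026  -0.03336376  0.15419656] [-1.79960327e+02  8.49509753e-02  9.38460761e+00] 0.40144456512407645 [-0.46432526  0.68541494 -0.35875853]
red [[268, 155], [268, 230], [291, 231], [293, 157]] [[0.4632, -0.0191], [0.3942, -0.0298], [0.3967, -0.0511], [0.465, -0.0409]]
```

Emit:
carry_out(commands=[-0.2,-0.2,2.4,0,0,-0.2,-0.4,4.4,0,0,-0.2,-0.4,4.4,0,0,-0.2,-0.4,4.4,0,0,-0.2,-0.4,4.4,0,0,-0.2,-0.4,4.4,0,0,-0.2,-0.4,4.4,0,0,-0.2,-0.3,4.4,0,0,-0.2,0,2.3,0,0.1,-0.2,0,0,0,0.15,-0.2,0,0,0,0.057,-0.2,0,0,0,0])

```text
time: 44.78
eef_pos: [0.4585, -0.3879, 0.1532]
tcp_rot: [-179.9, 0.1, -8.2]
contact_force: [-0.3, -0.2, -0.0]
finger_gap: 0.398
grasp_force: 0.0
```

Run:
```python
from h import *
st=arm.get_state(); p=camera('wrist'); save(p,'w17.png'); print(st['eef_pos'],st['tcp_rot'],st['finger_gap'])
f=p['frame'].astype(int)
# orange gauge
m=((f[:,:,0]>f[:,:,2]+60)&(f[:,:,1]>f[:,:,2]+15)).astype(np.uint8); m=cv2.morphologyEx(m,cv2.MORPH_OPEN,np.ones((2,2)))
n,l,s,c=cv2.connectedComponentsWithStats(m)
for i in range(1,n):
    if s[i][4]>15: print('orange',s[i],c[i].round(1),pix2w(p,c[i],.026,st).round(4))
print('spec',[(np.round(b['pixel'],1).tolist(),round(b['confidence'],2),pix2w(p,b['pixel'],.026,st).round(4).tolist()) for b in spotter.boxes_of(p,'specimen')[:2]])
g=f.mean(2).astype(int)
for r in range(115,275,8): print(r,g[r,258:304].tolist())
print('col',g[95:290:1,280].tolist())
```

```text
[ 0.45848769 -0.38785492  0.15318865] [-1.79874653e+02  1.48588490e-01 -8.18089773e+00] 0.39815525593575135
orange [279 199   6   4  20] [281.7 200.8] [ 0.4553 -0.3905  0.026 ]
spec [([280.3, 183.7], 0.56, [0.4706, -0.3915, 0.026])]
115 [179, 180, 182, 178, 179, 182, 182, 180, 178, 180, 182, 189, 197, 196, 196, 192, 194, 195, 194, 197, 197, 198, 198, 199, 198, 195, 197, 195, 198, 194, 193, 194, 196, 197, 189, 170, 167, 181, 179, 178, 181, 178, 183, 177, 178, 179]
123 [181, 170, 159, 159, 164, 166, 157, 147, 154, 172, 180, 184, 197, 199, 201, 199, 198, 196, 199, 196, 197, 196, 198, 202, 197, 195, 195, 197, 196, 194, 194, 194, 195, 193, 195, 174, 146, 137, 154, 162, 164, 166, 168, 176, 179, 180]
131 [183, 180, 185, 181, 180, 185, 179, 179, 181, 179, 176, 175, 191, 195, 199, 199, 193, 193, 196, 198, 199, 199, 199, 198, 197, 196, 192, 196, 193, 198, 193, 193, 192, 193, 197, 188, 182, 181, 179, 183, 179, 185, 180, 178, 176, 177]
139 [186, 182, 182, 179, 174, 182, 183, 185, 182, 173, 178, 181, 191, 194, 191, 195, 197, 194, 190, 195, 198, 197, 197, 200, 192, 195, 195, 197, 197, 197, 194, 19
[... 4110 characters left out ...]
 194, 198, 197, 195, 197, 194, 195, 196, 200, 201, 202, 204, 201, 199, 202, 203, 201, 191, 186, 194, 199, 195, 200, 200, 200, 199, 206, 203, 200, 203, 199, 202, 201, 201, 197, 195, 198, 198, 206, 198, 189, 170, 131, 114, 107, 110, 111, 108, 111, 120, 125, 141, 168, 192, 202, 197, 203, 200, 200, 199, 201, 202, 198, 197, 199, 199, 196, 199, 196, 198, 195, 195, 191, 175, 170, 188, 195, 198, 194, 195, 194, 199, 196, 196, 195, 196, 198, 198, 198, 201, 199, 198, 198, 194, 198, 198, 200, 195, 199, 197, 198, 198, 196, 200, 199, 196, 196, 197, 201, 202, 201, 200, 198, 200, 201, 198, 198, 200, 201, 199, 199, 197, 199, 190, 183, 174, 171, 168, 171, 182, 187, 191, 187, 191, 190, 192, 190, 189, 190, 189]
```

Run:
```python
from h import *
st=arm.get_state(); p=camera('wrist')
for u in ((281,109.5),(281,273),(281.2,167),(281.2,219),(280.5,196.5),(281.2,195)): print(u,pix2w(p,u,.026,st).round(4))
```

```text
(281, 109.5) [ 0.5335 -0.4012  0.026 ]
(281, 273) [ 0.3849 -0.3802  0.026 ]
(281.2, 167) [ 0.4852 -0.3945  0.026 ]
(281.2, 219) [ 0.4389 -0.388   0.026 ]
(280.5, 196.5) [ 0.4595 -0.3902  0.026 ]
(281.2, 195) [ 0.4608 -0.391   0.026 ]
```

Emit:
carry_out(commands=[-0.2,0.03,0.18,3,0,-0.2,0,0,4,0,-0.2,0,0,3,0,-0.2,0,0,1.5,0,-0.2,0,0,0.6,0,-0.2,0,0,0.2,0,-0.2,0,0,0,0,-0.2,0,0,0,0])

```text
time: 45.92
eef_pos: [0.4598, -0.391, 0.0334]
tcp_rot: [179.9, -0.1, -8.2]
contact_force: [0.6, 0.7, -0.5]
finger_gap: 0.397
grasp_force: 0.0
```

Emit:
carry_out(commands=[-0.3,0,0,0.5,0,-0.4,0,0,0.3,0,-0.45,0,0,0.2,0,-0.45,0,0,0,0,-0.45,0,0,0,0])

```text
time: 46.55
eef_pos: [0.4593, -0.3904, 0.0223]
tcp_rot: [180.0, -0.0, -8.2]
contact_force: [-0.8, 0.5, 0.4]
finger_gap: 0.275
grasp_force: 0.0
```

Emit:
carry_out(commands=[-0.5,0,0,0.12,0,-0.6,0,0,0,0,-0.7,0,0,0,0,-0.8,0,0,0,0,-1,0,0,0,0,-1,0,0,0,0,-1,0,0,0,0])

```text
time: 47.42
eef_pos: [0.4594, -0.3903, 0.0214]
tcp_rot: [-180.0, -0.0, -8.2]
contact_force: [-0.1, 2.1, 4.9]
finger_gap: 0.201
grasp_force: 58.8
```

Emit:
carry_out(commands=[-1,0,0,-0.2,0,-1,0,0,-0.2,0,-1,0,0,-0.4,0,-1,0,0,-0.8,0,-1,0,0,0,0])

```text
time: 48.05
eef_pos: [0.4599, -0.3912, 0.0384]
tcp_rot: [179.9, -0.1, -8.2]
contact_force: [-1.3, 0.3, -1.3]
finger_gap: 0.196
grasp_force: 58.7
```

Run:
```python
from h import *
st=arm.get_state(); p=camera('wrist'); save(p,'w18.png'); print(st['eef_pos'],st['finger_gap'],st['grasp_force'],st['contact_force'])
g=p['frame'].astype(int).mean(2).astype(int)
for r in range(90,320,10): print(r,g[r,254:308].tolist())
print('expect ends if held (z=TCP+4.6mm) ',[w2pix(p,[st['eef_pos'][0]+s*.075*.9898,st['eef_pos'][1]-s*.075*.1426,st['eef_pos'][2]+.0046],st).round(0) for s in (1,-1)],' if left',[w2pix(p,x,st).round(0) for x in ([.5335,-.4012,.026],[.3849,-.3802,.026])])
```

```text
[ 0.45991978 -0.39120798  0.03837691] 0.19588698101947666 58.69374990463257 [-1.2576508   0.28918653 -1.32165319]
90 [158, 158, 160, 164, 164, 162, 157, 160, 161, 162, 164, 162, 161, 158, 160, 161, 156, 158, 152, 157, 159, 161, 158, 161, 160, 162, 162, 161, 166, 157, 156, 156, 154, 154, 160, 155, 158, 164, 152, 156, 158, 161, 158, 161, 158, 162, 158, 161, 161, 162, 160, 154, 155, 158]
100 [155, 159, 161, 161, 160, 163, 160, 157, 158, 161, 167, 163, 160, 156, 159, 156, 156, 157, 157, 157, 160, 161, 156, 159, 162, 161, 160, 162, 162, 158, 159, 158, 157, 154, 156, 155, 159, 157, 153, 154, 159, 160, 163, 163, 159, 157, 160, 156, 158, 158, 157, 156, 164, 164]
110 [160, 157, 164, 163, 166, 164, 157, 132, 102, 91, 94, 96, 96, 94, 98, 98, 99, 100, 97, 97, 92, 102, 97, 101, 101, 104, 98, 103, 103, 96, 98, 116, 136, 154, 158, 158, 161, 161, 162, 159, 161, 160, 162, 164, 164, 160, 160, 161, 164, 162, 157, 162, 157, 161]
120 [155, 152, 150, 166, 173, 171, 174, 170, 173, 174, 172, 174, 179, 174, 176, 175, 175, 178, 176, 170, 174, 177, 180, 177, 180, 175, 178, 178, 179, 175, 178, 178, 175, 177, 17
[... 4599 characters left out ...]
56, 151, 112, 70, 43, 33, 46, 43, 50, 49, 56, 76, 117, 140]
300 [41, 54, 52, 46, 41, 36, 57, 110, 153, 151, 97, 62, 60, 74, 117, 163, 174, 172, 173, 169, 167, 175, 174, 171, 169, 175, 173, 172, 172, 177, 176, 176, 175, 177, 174, 174, 162, 155, 155, 159, 159, 157, 147, 107, 60, 33, 40, 42, 51, 49, 49, 44, 44, 40]
310 [47, 52, 48, 45, 46, 56, 102, 146, 163, 154, 111, 60, 58, 61, 109, 158, 176, 173, 169, 169, 168, 166, 174, 171, 172, 170, 171, 168, 173, 170, 171, 167, 169, 168, 169, 164, 161, 155, 157, 159, 157, 161, 158, 147, 103, 58, 37, 41, 47, 50, 49, 45, 37, 38]
expect ends if held (z=TCP+4.6mm)  [array([277., 111.]), array([277., 377.])]  if left [array([276., 113.]), array([277., 359.])]
```

Emit:
carry_out(commands=[-1,0,0,-1,0,-1,0,0,-2,0,-1,0,0,-2,0,-1,0,0,-1,0,-1,0,0,0,0])

```text
time: 48.72
eef_pos: [0.46, -0.3911, 0.0989]
tcp_rot: [179.9, -0.1, -8.2]
contact_force: [0.6, 0.4, -0.8]
finger_gap: 0.196
grasp_force: 58.7
```

Run:
```python
from h import *
st=arm.get_state(); p=camera('wrist'); save(p,'w19.png'); print(st['eef_pos'],st['tcp_rot'],st['finger_gap'],st['grasp_force'],st['contact_force'])
g=p['frame'].astype(int).mean(2).astype(int)
for r in range(90,330,10): print(r,g[r,254:308:2].tolist())
print([(np.round(b['pixel'],1).tolist(),round(b['confidence'],2)) for b in spotter.boxes_of(p,'specimen')[:3]])
p=camera('side'); print([(np.round(b['pixel'],1).tolist(),round(b['confidence'],2)) for b in spotter.boxes_of(p,'specimen')[:3]], 'held',w2pix(p,st['eef_pos']),'left',w2pix(p,[.46,-.39,.026]))
```

```text
[ 0.4600103  -0.39112378  0.09885334] [ 1.79893413e+02 -1.28597927e-01 -8.20175237e+00] 0.19551544163028342 58.69455099105835 [ 0.63240446  0.39166208 -0.79453316]
90 [166, 165, 165, 162, 167, 170, 171, 167, 164, 164, 162, 163, 166, 166, 164, 158, 161, 161, 159, 164, 164, 162, 164, 165, 163, 166, 165]
100 [167, 169, 169, 165, 166, 170, 164, 171, 169, 166, 164, 165, 169, 170, 166, 159, 162, 164, 164, 168, 165, 167, 165, 168, 162, 168, 167]
110 [171, 168, 168, 162, 167, 168, 128, 95, 100, 102, 105, 105, 105, 103, 104, 140, 173, 169, 164, 173, 173, 171, 169, 169, 167, 168, 168]
120 [164, 162, 181, 181, 183, 185, 187, 182, 184, 182, 174, 185, 184, 187, 184, 185, 183, 179, 182, 179, 185, 182, 184, 183, 179, 164, 167]
130 [154, 146, 188, 180, 180, 181, 181, 178, 178, 180, 183, 183, 184, 183, 182, 182, 184, 182, 186, 182, 183, 180, 183, 183, 172, 162, 168]
140 [167, 156, 185, 185, 186, 183, 187, 185, 180, 183, 181, 187, 191, 188, 188, 181, 181, 181, 180, 183, 186, 181, 181, 181, 177, 169, 163]
150 [163, 172, 179, 184, 179, 181, 183, 183, 181, 184, 182, 187, 185, 188, 182, 184, 182, 179, 185
[... 1779 characters left out ...]
5, 160, 181, 184, 166, 163, 169, 121, 49, 49, 44, 61, 97]
290 [64, 58, 50, 44, 113, 168, 170, 142, 184, 179, 184, 185, 182, 182, 183, 184, 185, 182, 135, 97, 113, 83, 42, 41, 54, 60, 122]
300 [60, 51, 45, 66, 151, 165, 171, 141, 177, 180, 181, 179, 183, 184, 185, 186, 183, 181, 171, 165, 163, 152, 61, 42, 55, 54, 43]
310 [50, 53, 44, 100, 156, 157, 161, 151, 180, 176, 176, 177, 181, 179, 182, 181, 180, 178, 157, 157, 157, 152, 103, 40, 53, 46, 38]
320 [43, 54, 62, 148, 173, 175, 136, 149, 180, 175, 173, 180, 179, 182, 186, 181, 179, 181, 159, 157, 167, 168, 150, 64, 45, 49, 40]
[([279.9, 201.0], 0.57)]
[([297.5, 243.1], 0.61)] held [288.9385917  245.21187048] left [288.34123163 273.13857279]
```

Emit:
carry_out(commands=[-1,-0.3,-1.8,-1,0,-1,-0.8,-3.6,-1,0,-1,-0.8,-3.6,0,0,-1,-0.8,-3.6,0,0,-1,-0.4,-2.2,0,0,-1,0,0,0,-0.1,-1,0,0,0,-0.116,-1,0,0,0,0,-1,0,0,0,0])

```text
time: 50.05
eef_pos: [0.4497, -0.2396, 0.1169]
tcp_rot: [-180.0, 0.0, 4.0]
contact_force: [-0.4, -0.8, 0.1]
finger_gap: 0.198
grasp_force: 58.7
```

Run:
```python
from h import *
st=arm.get_state(); p=camera('wrist'); save(p,'w20.png'); print(st['eef_pos'],st['tcp_rot'],st['finger_gap'],st['grasp_force'])
t=np.radians(4.2); c0=np.array([.4467,-.1952])
for nm,a,b,z in (('ticket',0,-.046,.004),('rack far R',.075,-.075,.004),('far barR',.048,-.0603,.016),('far barL',.048,.0603,.016)):
    print(nm,w2pix(p,[c0[0]+a*np.cos(t)-b*np.sin(t),c0[1]+a*np.sin(t)+b*np.cos(t),z],st).round(1))
for q in ('ticket','copper_specimen','black_specimen','specimen'): print(q,[(np.round(b['pixel'],1).tolist(),round(b['confidence'],2)) for b in spotter.boxes_of(p,q)[:3]])
g=p['frame'].astype(int).mean(2).astype(int)
for r in (108,112,116,120,130,140,150): print(r,g[r,200:360:2].tolist())
```

```text
[ 0.44970393 -0.23958918  0.11691175] [-1.79990781e+02  1.44752719e-02  4.03559474e+00] 0.19845727298776847 58.73805284500122
ticket [279.5 202.1]
rack far R [316.2 110.4]
far barR [298.2 145.7]
far barL [146.7 149.5]
ticket []
copper_specimen [([220.1, 186.5], 0.74), ([3.5, 235.9], 0.62)]
black_specimen [([164.3, 193.2], 0.7)]
specimen [([278.9, 201.6], 0.63)]
108 [194, 195, 195, 194, 192, 189, 197, 195, 193, 186, 143, 132, 161, 190, 189, 194, 187, 193, 196, 192, 194, 194, 195, 193, 193, 196, 195, 191, 192, 195, 193, 193, 194, 195, 197, 199, 196, 196, 197, 195, 196, 194, 196, 197, 198, 194, 193, 192, 195, 193, 197, 200, 195, 202, 197, 198, 198, 194, 200, 194, 200, 197, 197, 199, 199, 199, 199, 201, 195, 198, 196, 196, 197, 196, 192, 197, 197, 197, 196, 194]
112 [168, 164, 165, 186, 182, 176, 177, 185, 186, 180, 168, 180, 182, 191, 182, 168, 147, 142, 140, 135, 125, 129, 128, 131, 132, 129, 128, 123, 151, 188, 194, 195, 192, 194, 194, 196, 190, 197, 195, 202, 201, 201, 201, 202, 200, 199, 202, 198, 196, 197, 199, 170, 136, 135, 133, 134, 130, 143, 187, 199, 197, 200, 196, 199, 198, 1
[... 1360 characters left out ...]
 187, 196, 134, 52, 55, 65, 61, 53, 59, 56, 56, 60, 56, 59, 131, 204, 203, 203, 207, 201, 202, 197, 195, 197, 207, 208, 206, 203, 196, 199, 197, 197, 199, 202, 200, 197, 197, 183, 80, 66, 64, 65, 63, 117, 190, 197, 195, 197, 198, 199, 200, 196, 195, 194, 197, 197, 196, 196, 197, 200, 199, 194, 197, 198, 196, 200]
150 [50, 50, 59, 136, 171, 170, 167, 165, 168, 169, 170, 178, 185, 181, 185, 194, 128, 61, 59, 54, 58, 64, 58, 65, 58, 58, 62, 56, 124, 199, 200, 202, 198, 202, 203, 202, 195, 199, 204, 205, 203, 207, 202, 201, 200, 203, 199, 199, 199, 197, 199, 165, 71, 62, 62, 64, 66, 122, 190, 196, 195, 199, 198, 196, 197, 195, 199, 200, 197, 197, 195, 199, 201, 201, 199, 199, 197, 199, 198, 194]
```

Emit:
carry_out(commands=[-1,0,0,2,0,-1,0,0,3,0,-1,0,0,2.5,0,-1,0,0,1.2,0,-1,0,0,0.6,0,-1,0,0,0.2,0,-1,0,0,0,0,-1,0,0,0,0])

```text
time: 51.3
eef_pos: [0.4502, -0.2398, 0.0228]
tcp_rot: [179.9, -0.1, 4.2]
contact_force: [-0.2, 0.4, -0.5]
finger_gap: 0.198
grasp_force: 58.7
```

Emit:
carry_out(commands=[-1,0,0,0.1,0,-1,0,0,0.08,0,-1,0,0,0,0])

```text
time: 51.68
eef_pos: [0.4497, -0.2394, 0.0202]
tcp_rot: [-180.0, 0.0, 4.2]
contact_force: [-0.6, 0.3, -0.1]
finger_gap: 0.198
grasp_force: 58.7
```

Emit:
carry_out(commands=[-1,0,0,0.1,0,-1,0,0,0.1,0,-1,0,0,0.1,0,-1,0,0,0,0])

```text
time: 52.18
eef_pos: [0.4496, -0.2394, 0.0172]
tcp_rot: [-180.0, 0.0, 4.2]
contact_force: [-0.9, -0.2, -0.2]
finger_gap: 0.196
grasp_force: 58.7
```

Emit:
carry_out(commands=[-1,0,0,0.08,0,-1,0,0,0,0])

```text
time: 52.42
eef_pos: [0.4497, -0.2394, 0.0165]
tcp_rot: [-180.0, 0.0, 4.2]
contact_force: [-0.3, 0.7, 0.1]
finger_gap: 0.198
grasp_force: 58.7
```

Emit:
carry_out(commands=[-1,0,0,0.06,0,-1,0,0,0,0])

```text
time: 52.68
eef_pos: [0.4497, -0.2394, 0.0158]
tcp_rot: [-180.0, 0.0, 4.2]
contact_force: [-0.0, -0.6, -0.9]
finger_gap: 0.203
grasp_force: 58.7
```

Emit:
carry_out(commands=[-1,0,0,0.06,0,-1,0,0,0,0])

```text
time: 52.92
eef_pos: [0.4498, -0.2395, 0.0154]
tcp_rot: [180.0, -0.0, 4.2]
contact_force: [-1.3, -0.2, 0.9]
finger_gap: 0.195
grasp_force: 59.0
```

Emit:
carry_out(commands=[-1,0,0,0.06,0,-1,0,0,0,0])

```text
time: 53.18
eef_pos: [0.4498, -0.2395, 0.0154]
tcp_rot: [-180.0, 0.0, 4.2]
contact_force: [-2.5, 2.0, 7.4]
finger_gap: 0.193
grasp_force: 59.8
```

Emit:
carry_out(commands=[-1,0,0,-0.06,0,-0.58,0,0,0,0,-0.45,0,0,0,0,-0.3,0,0,0,0,-0.3,0,0,0,0,-0.3,0,0,-0.4,0,-0.3,0,0,-1.5,0,-0.3,0,0,-4,0,-0.3,0,0,-5,0,-0.3,0,0,-4,0,-0.3,0,0,0,0,-0.3,0,0,0,0])

```text
time: 54.68
eef_pos: [0.4496, -0.2394, 0.1646]
tcp_rot: [180.0, -0.0, 4.2]
contact_force: [-0.9, -0.0, -0.3]
finger_gap: 0.351
grasp_force: 0.0
```

Run:
```python
from h import *
st=arm.get_state(); p=camera('wrist'); save(p,'w21.png'); print(st['eef_pos'],st['tcp_rot'],st['finger_gap'],st['contact_force'])
for q in ('specimen','copper_specimen','black_specimen','pad','plate','weight'): print(q,[(np.round(b['pixel'],1).tolist(),round(b['confidence'],2),pix2w(p,b['pixel'],.02,st).round(4).tolist()) for b in spotter.boxes_of(p,q)[:3]])
f=p['frame'].astype(int); g=f.mean(2)
m=(g>180).astype(np.uint8)
t=np.radians(4.2); c0=np.array([.4467,-.1952])
# profiles across the lane (offset b) at several a, at z=.02
for a in (-.065,-.03,.03,.065):
    bs=np.arange(-.075,.03,.002); print(a,[int(g[tuple(np.round(w2pix(p,[c0[0]+a*np.cos(t)-b*np.sin(t),c0[1]+a*np.sin(t)+b*np.cos(t),.02],st)).astype(int)[::-1])]) for b in bs])
as_=np.r_[np.arange(-.09,-.06,.002),np.arange(.06,.09,.002)]; b=-.046
print('len',[int(g[tuple(np.round(w2pix(p,[c0[0]+a*np.cos(t)-b*np.sin(t),c0[1]+a*np.sin(t)+b*np.cos(t),.02],st)).astype(int)[::-1])]) for a in as_])
```

```text
[ 0.44962068 -0.23938169  0.16464854] [ 1.79977337e+02 -2.38184157e-02  4.17227494e+00] 0.3514392057181173 [-0.91114543 -0.03458814 -0.26285286]
specimen [([279.8, 180.0], 0.86, [0.4618, -0.2404, 0.02])]
copper_specimen []
black_specimen [([180.9, 183.7], 0.56, [0.4523, -0.1477, 0.02])]
pad [([85.3, 195.9], 0.59, [0.4336, -0.0382, 0.02])]
plate [([18.3, 196.9], 0.72, [0.4263, 0.0678, 0.02])]
weight [([519.2, 210.7], 0.85, [0.4517, -0.5187, 0.02])]
-0.065 [200, 190, 140, 140, 141, 140, 138, 136, 135, 133, 184, 218, 216, 216, 215, 219, 215, 214, 219, 200, 136, 138, 142, 141, 138, 136, 137, 133, 136, 134, 94, 53, 56, 98, 111, 111, 111, 109, 158, 209, 207, 187, 181, 168, 138, 135, 138, 133, 137, 142, 131, 132, 134]
-0.03 [211, 184, 145, 142, 145, 145, 143, 147, 147, 142, 141, 137, 180, 217, 216, 214, 213, 207, 144, 134, 140, 148, 141, 140, 142, 144, 142, 137, 141, 137, 137, 138, 135, 136, 139, 153, 209, 203, 201, 192, 196, 168, 135, 141, 136, 137, 139, 143, 141, 137, 142, 137, 137]
0.03 [208, 193, 138, 144, 147, 151, 144, 140, 143, 144, 144, 156, 212, 220, 218, 220, 219, 217, 160, 144, 141, 138, 141, 136, 136, 138, 146, 141, 139, 139, 141, 144, 145, 134, 147, 202, 212, 218, 207, 209, 205, 148, 139, 140, 139, 137, 136, 139, 134, 136, 133, 136, 140]
0.065 [208, 179, 143, 139, 147, 142, 144, 141, 143, 150, 203, 215, 212, 213, 215, 220, 213, 213, 215, 202, 137, 141, 145, 140, 137, 140, 135, 139, 137, 140, 133, 140, 149, 201, 192, 188, 190, 195, 199, 187, 187, 199, 200, 141, 138, 134, 134, 136, 135, 138, 138, 140, 137]
len [206, 208, 203, 206, 209, 206, 203, 197, 213, 218, 221, 218, 219, 218, 219, 217, 219, 215, 219, 215, 219, 219, 218, 210, 208, 211, 214, 210, 213, 212]
```

The specimen is centred in its lane (offset about -45.5 mm at both ends against a 46 mm lane), and the robot is clear of everything.

```bash
python3 -c "
from plant import arm
print(arm.close_job())"
```

```text
the job is handed in; nothing more can be done
None
```

I put all four pieces away in the order asked, using 55 s of the 128 s allowed, and handed the job in; its verdict has not come back, and on the first grip of the plate the fingers closed just above it before a lower grip held.

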